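# Snap the retaining clip onto a belt idler's spindle

## Task

The belt idler on the bench still needs its retaining clip. Pick up the orange-handled fork tool with the clip lying in its fork, rest the fork lightly on the pulley's top face in front of the spindle, and push the clip sideways into the spindle's groove, following the sliding block back to its stop, until you feel it snap fully home; push no harder than that takes, and never touch the clip with the fingers. Then draw the fork straight back out, leaving the clip in the groove, and lay the tool down flat on the free bench; leave the screwdriver, solder reel and transformer alone.

Things in the scene. Friction and masses are not known exactly. Their poses are not given: they have to be found in the camera images.
- tool_grip (a point): Centre of the fork tool's orange handle: flat-sided bar 92 mm long, 18 mm wide (y), 24 mm high, lying flat on the bench, this point 12 mm above it and about the balance point. x along the tool to the fork, z up. Black collar 42 to 48 mm ahead of this point (24 mm wide, 22 high), then steel shank and fork; end cap 54 mm behind.
- fork_mouth (a point): Where the clip's centre lies in the fork, 110 mm ahead of tool_grip, 1 mm above it, same axes. Fork: flat U ledge 44 mm wide, from 26 mm behind to 2 mm ahead of here, prong gap 30 mm, underside 4 mm below here, top 4 mm above. The clip rests on it in a slot open to the front, lightly held by a spring leaf; a rim behind it pushes it.
- fork_tool: The whole fork tool, 190 mm long, 0.14 to 0.24 kg; origin on its underside below tool_grip, same axes.
- clip: Dark steel E-shaped clip, 38 mm across, 3 mm thick; origin at its centre, z up, mouth to +x (forward in the fork). Its sprung arms meet the groove's core when its centre is 13 mm before the spindle axis; at 6 to 12 N they spread over it and the clip jumps the last few mm home by itself: push drops to nothing, then climbs steeply as the fork reaches it again. Over 16 N bends it.
- spindle_groove (a point): Middle of the groove on the axis of the upright steel spindle (25 mm diameter; groove core 19 mm, 5 mm wide; spindle top 10 mm above here). Pulley's flat top face is 4 mm below here, so a fork resting on it holds the clip at the right height. x: level, from the unit's open front to its tension screw at the rear; the clip goes on along +x. Moves with the block.
- slide_block: Aluminium block under pulley and spindle; origin on the spindle axis at bench level, axes as spindle_groove. Slides to +x under about 3 N, by 5 to 45 mm (unknown), until it meets the tension screw; only then can the clip snap home. Grey cheek plates 50 mm either side of the axis and a rear wall, 54 mm high; the front is open.
- pulley: Black toothed belt pulley, 64 mm diameter, 18 mm high, free to turn on the spindle; origin on the axis at bench level, flat top face 44 mm above the bench. Plastic: the tool must not press on it with more than 15 N.
- screwdriver: Blue-handled screwdriver lying to the right, 144 mm long; leave alone.
- solder_reel: Small reel of solder, 43 mm wide, 36 mm high, standing; leave alone.
- transformer: Small brass-clamped transformer, 45x66x49 mm; leave alone.

How it is judged (in metres and radians):
On the way, in this order (a step that is already met when the one before it is completed fails the run):
1. the fork tool, held in the gripper, has lifted the clip off the bench in its fork (height (world z) of clip above 0.035 m and contact force between the fingers and fork_tool above 2 N and horizontal distance between clip and fork_mouth below 0.006 m), for 0.2 s.
2. the clip has snapped home in the spindle groove with the fork tool in hand (horizontal distance between clip and spindle_groove below 0.002 m and z of clip in the frame of spindle_groove between -0.0015 and 0.0015 m and angle between clip's own z axis and vertical below 0.08 rad and contact force between the fingers and fork_tool above 2 N), for 0.2 s.
At the end, for the whole second after the job is handed in: The clip sits level in the spindle groove, its centre within 2 mm of the axis and 1.5 mm of the groove's height; the fork tool lies flat and still on the bench, its fork more than 60 mm from the spindle, released (horizontal distance between clip and spindle_groove below 0.002 m and z of clip in the frame of spindle_groove between -0.0015 and 0.0015 m and angle between clip's own z axis and vertical below 0.08 rad and height (world z) of tool_grip below 0.018 m and angle between tool_grip's own z axis and vertical below 0.15 rad and horizontal distance between fork_mouth and spindle_groove above 0.06 m and linear speed of each of fork_tool, clip below 0.02 m/s); the robot touches nothing.
It fails at once if the fork pushed on the clip with more than 16 N (contact force between fork_tool and clip above 16 N).
It fails at once if the tool pressed on the pulley with more than 15 N (contact force between fork_tool and pulley above 15 N).
It fails at once if the clip was touched by the fingers (contact force between the fingers and clip above 0.5 N).
It fails at once if the screwdriver, solder reel or transformer was shifted by more than 20 mm (distance of any of screwdriver, solder_reel, transformer from where it was at the start of the episode above 0.02 m).
It also fails if it takes over 64 s, if anything falls off the work surface, if the arm or the gripper's body presses on something with over 40 N, if the wrist force passes 120 N, or if a joint passes its speed limit or range.

## Robot

A 7-joint arm with a two-finger parallel gripper is mounted at the origin on a cart in front of the work surface, level with it; the furniture and walls round the work are solid. World frame = base frame: x ahead of the robot, y to its left, z up, the work surface at z = 0. Lengths are in mm, angles in rad, forces in N, time in s.
With the tool pointing down it reaches from about 425 to 1025 mm from the base axis. Payload 3.6 kg.
Tool frame: the origin (TCP) lies at the very end of the fingers, on their centre line; the grasp point (between the pads) lies 19 mm behind it; z points along the fingers, y is the line along which they close (so a half turn about z gives the same grasp; the last joint's range is limited). The gripper opens to 85 mm and grips with 20 to 120 N. Pads are 22 mm wide; open, the fingers measure 114 mm over their backs; the gripper's body (76 mm by 85 mm) begins 54 mm behind the grasp point. The pads swing forward as they close: fully open they stand 13 mm farther back than shut.
Start: joints at [-1.325, 0.591, 0.048, 1.609, -0.033, 0.943, -0.034], TCP at [240.953, 683.792, 231.302] pointing down, gripper open.
Joint ranges: [-2.69, 2.69], [-0.47, 2.24], [-1.27, 1.36], [0.19, 2.51], [-1.53, 4.68], [0.08, 2.07], [-3.09, 3.09]. Speed limits (rad/s): [2.57, 2.57, 3.14, 3.14, 3.14, 3.14, 3.14].

## Interface

Orientations are given as [roll, pitch, yaw] about the fixed x, y, z axes, in that order (R = Rz(yaw) Ry(pitch) Rx(roll)).
In Python, from bench import r gives the robot as it stands.
- The arm moves only by the tool send_rows, never from a script. Its argument "deltas" is a list of rows, each an object with "xyz": the shift along the tool's x, y, z in m, a list of three; "yaw": the turn about the tool's z in degrees. In form: [{"xyz": [dx, dy, dz], "yaw": yaw}, ...]. A call has 1 to 10 rows; each row is the pose to reach, as a shift and turn from the pose commanded when the call began, along the tool's axes at that moment; what a row does not reach only later rows make up. A row lasts 1/12 s, in which the tool goes at most 41.7 mm and 7.16 degrees, less where a joint would pass 70% of its speed; a pose out of reach is approached as far as the arm can. A call with a gripper value outside its range is refused whole. "fingers" is the finger opening in m, from 0 to 0.0854, set as the call begins (left out, the last holds). The fingers move at their own pace and stop on an object; the grip force is fixed at half the most. Time passes only in rows, so rows that repeat a pose let the fingers close. It gives the time, the measured TCP pose, the force, the opening and the grip force at its end, in the units of the state.
- r.get_state(): the state, without advancing time (a new reading comes with each control period).
- r.camera(name): name is "side" or "top" or "wrist"; returns a dict with "image" (384x512x3 uint8, red, green, blue), "range_z" (384x512 float32, mm along the optical axis (not along the pixel's ray), 0 where there is no reading), "vertical_fov" (degrees; the focal length in pixels is half the picture's height over the tangent of half this angle, whatever the lens; pixels are square), "cx", "cy" (the principal point, pixels), "D" ([k1, k2, p1, p2, k3] as OpenCV has them; the pictures are not rectified), "view" (4x4, takes a point from world to camera coordinates). Camera axes: x right, y down, z forward; pixel columns grow to the right and rows downward; lengths in mm; the calibration is good to about 2 mm. A picture is of the moment at which its call begins.
- r.job_done(): hands the job in; it is judged then, once.
The state is a dict: "time_s": time; "joint_pos": joint angles; "joint_vel": joint speeds; "joint_torque": joint torques, N m; "ee_pos": TCP position; "tool_rot": TCP orientation; "contact_force": force on the tool from outside, world axes, zero at the start; "moment": the same for the moment, N m; "opening": opening from 0.0 (shut) to 1.0 (fully open); "finger_force": force on a finger pad.
Only numpy, scipy, OpenCV 4.12 (cv2) and the standard library are available. Lean on these libraries where they do the work, as an engineer would, in place of code of your own. Each camera call takes 0.05 s, during which the arm holds its last target. There are 200 camera calls.

## Working session

There is one attempt and no reset: what is moved stays moved. The work goes in short steps, Python scripts to look and compute and a tool call to move; the robot and the scene stay as the last step left them, time stands still between calls to the robot, and variables do not carry over. Pictures are saved under pics/ and viewed, at most 10 in all, crops included, and the job is handed in when it is done.

Besides the shell and the picture viewer there is one more tool, called by a JSON object that holds its "op" and its "data", one argument or row to a line. send_rows: Moves the arm, as the interface text tells. Its arguments: {"type":"object","properties":{"deltas":{"type":"array","items":{"type":"object","properties":{"xyz":{"type":"array","items":{"type":"number"}},"yaw":{"type":"number"}}}},"fingers":{"type":"number"}},"required":["deltas"]}

```bash
mkdir -p pics; cat > h.py <<'E'
import numpy as np, cv2
from bench import r
def shot(n,save=None):
    c=r.camera(n)
    if save: cv2.imwrite(save,c["image"][:,:,::-1])
    return c
def K(c):
    f=c["image"].shape[0]/2/np.tan(np.radians(c["vertical_fov"])/2)
    return np.array([[f,0,c["cx"]],[0,f,c["cy"]],[0,0,1.]])
def rays(c,px):
    p=cv2.undistortPoints(np.array(px,float).reshape(-1,1,2),K(c),np.array(c["D"],float)).reshape(-1,2)
    return np.c_[p,np.ones(len(p))]
def toworld(c,pc):
    V=np.array(c["view"]);return (pc-V[:3,3])@V[:3,:3]
def plane(c,px,z):
    d=rays(c,px);V=np.array(c["view"]);o=-V[:3,:3].T@V[:3,3];w=d@V[:3,:3]
    return o+w*((z-o[2])/w[:,2])[:,None]
def depth(c,px):
    px=np.array(px).reshape(-1,2);z=c["range_z"][px[:,1].astype(int),px[:,0].astype(int)]
    return toworld(c,rays(c,px)*z[:,None])
def project(c,P):
    V=np.array(c["view"]);return cv2.projectPoints(np.array(P,float).reshape(-1,1,3),cv2.Rodrigues(V[:3,:3])[0],V[:3,3],K(c),np.array(c["D"],float))[0].reshape(-1,2)
E
python3 - <<'E'
from h import *
a=shot("top");b=shot("side")
cv2.imwrite("pics/a.png",np.vstack([cv2.resize(a["image"],(400,300)),cv2.resize(b["image"],(400,300))])[:,:,::-1])
cv2.imwrite("pics/top.png",cv2.resize(a["image"],(800,600))[:,:,::-1])
s=r.get_state();print({k:np.round(v,3) for k,v in s.items()})
for c in (a,b):print(c["vertical_fov"],c["D"],np.round(c["view"],2).tolist())
E
```

```text
{'time_s': np.float64(0.1), 'joint_pos': array([-1.326,  0.592,  0.048,  1.61 , -0.033,  0.943, -0.034]), 'joint_vel': array([ 0.   , -0.002,  0.001, -0.003,  0.   ,  0.   , -0.001]), 'joint_torque': array([ 4.0000e-03, -5.4999e+01,  1.5530e+00, -1.9882e+01,  1.0000e-02,
        4.0000e-03, -0.0000e+00]), 'ee_pos': array([240.685, 683.065, 230.233]), 'tool_rot': array([-3.14 ,  0.   ,  2.803]), 'contact_force': array([-0.007,  0.435, -0.52 ]), 'moment': array([ 0.031, -0.001, -0.012]), 'finger_force': np.float64(0.0), 'opening': np.float64(1.004)}
51.9011882176979 [0.01611936 0.         0.         0.         0.        ] [[0.01, -1.0, -0.03, -308.52], [-0.98, -0.01, -0.17, 481.64], [0.17, 0.03, -0.98, 849.73], [0.0, 0.0, 0.0, 1.0]]
56.51551929065469 [-0.04342595  0.          0.          0.          0.        ] [[0.99, -0.13, 0.0, -520.31], [-0.07, -0.54, -0.84, -74.77], [0.11, 0.83, -0.55, 1094.24], [0.0, 0.0, 0.0, 1.0]]
```

View pics/a.png

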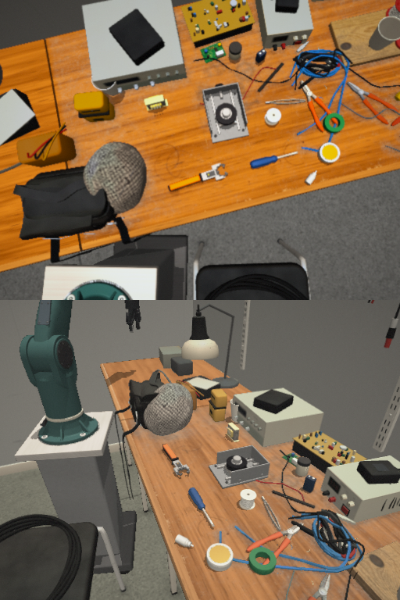

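View pics/top.png

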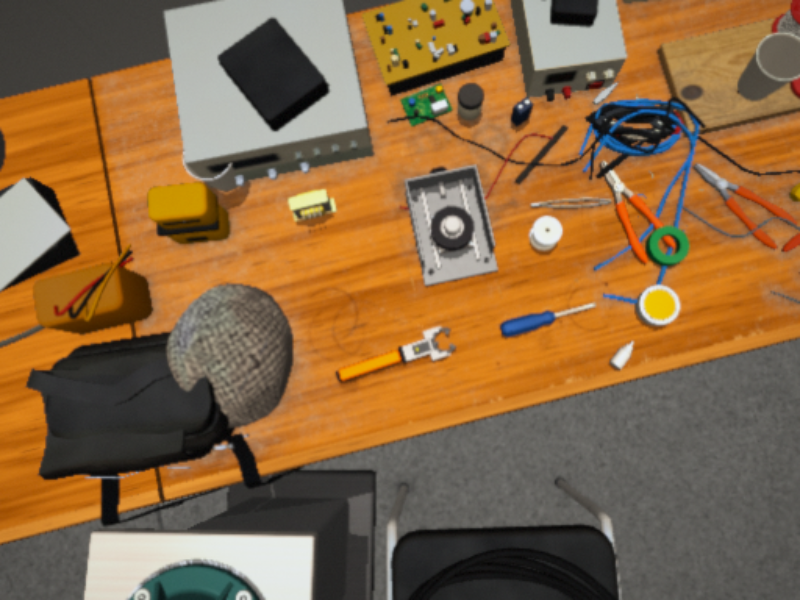

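Top view (800x600 px): the tool's handle runs from (340,377) to (403,355) and its fork is at (440,343). The spindle is at (452,227), and the unit's open front faces down in the image. The screwdriver is at (530,323), the reel at (546,233) and the transformer at (312,206).

```bash
cat > m.py <<'E'
from h import *
c=shot("top"); img=c["image"]
hsv=cv2.cvtColor(img,cv2.COLOR_RGB2HSV)
yy,xx=np.mgrid[0:384,0:512]; px=np.c_[xx.ravel(),yy.ravel()]
W=depth(c,px).reshape(384,512,3)
def box(x0,x1,y0,y1):
    m=np.zeros((384,512),bool);m[y0:y1,x0:x1]=1;return m
# handle: height based
m=box(205,262,218,250)&(W[...,2]>14)
P=W[m]; print("handle n,zmed",m.sum(),np.median(P[:,2]),P[:,2].max())
rect=cv2.minAreaRect(P[:,:2].astype(np.float32));print("handle rect",rect)
m2=box(205,300,200,250)&(W[...,2]>9)
print("tool rect",cv2.minAreaRect(W[m2][:,:2].astype(np.float32)),m2.sum())
# spindle
m=box(268,312,120,170)&(W[...,2]>51)&(W[...,2]<64)
P=W[m];print("spindle n",m.sum(),np.median(P[:,2]),cv2.minEnclosingCircle(P[:,:2].astype(np.float32)),P.mean(0))
m=box(262,318,115,180)&(W[...,2]>40)&(W[...,2]<48);P=W[m];print("pulley",m.sum(),np.median(P[:,2]),cv2.minEnclosingCircle(P[:,:2].astype(np.float32)))
# cheeks
m=box(250,325,98,186)&(W[...,2]>50)&(W[...,2]<60);P=W[m];print("unit rect",cv2.minAreaRect(P[:,:2].astype(np.float32)))
print("bench z",np.median(W[box(300,330,230,240)][:,2]))
np.save("W.npy",W)
crop=img[100:260,200:340];cv2.imwrite("pics/c.png",cv2.resize(crop,(700,800)[:2],interpolation=cv2.INTER_CUBIC)[:600,:,::-1] if 0 else cv2.resize(crop,(525,600),interpolation=cv2.INTER_CUBIC)[:,:,::-1])
E
python3 m.py
```

```text
handle n,zmed 408 24.269270469869532 910.3427620565853
handle rect ((386.20458984375, -266.77288818359375), (152.00193786621094, 74.5270767211914), 76.43498992919922)
tool rect ((404.5135803222656, -273.8941345214844), (157.25845336914062, 113.4641342163086), 76.43498992919922) 761
spindle n 163 57.67534738331851 ((590.0509643554688, -351.568115234375), 68.22830200195312) [ 589.38868572 -353.57576141   57.54660777]
pulley 519 45.19334116414718 ((604.0254516601562, -347.864990234375), 78.32156372070312)
unit rect ((609.1934204101562, -347.7086181640625), (125.85026550292969, 108.4351806640625), 12.492319107055664)
bench z 1.3966911797246997
```

View pics/c.png

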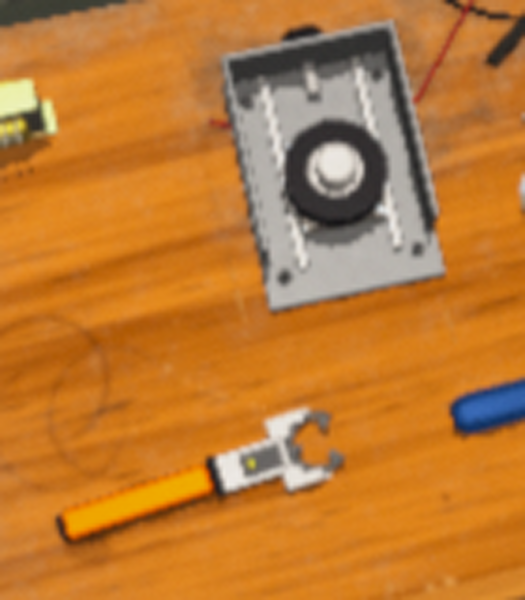

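The crop (3.75x) shows the tool's orange handle from (65,522) to (215,477), the clip in the fork at about (315,445) with its mouth forward, and the spindle at (335,168). The pulley is inside the cheeks, and the tension screw is at (312,80).

```bash
cat > m2.py <<'E'
from h import *
W=np.load("W.npy")
c=shot("top");img=c["image"];hsv=cv2.cvtColor(img,cv2.COLOR_RGB2HSV)
yy,xx=np.mgrid[0:384,0:512]
def box(x0,x1,y0,y1):
    m=np.zeros((384,512),bool);m[y0:y1,x0:x1]=1;return m
def comp(m):
    n,l,s,_=cv2.connectedComponentsWithStats(m.astype(np.uint8));return l==1+np.argmax(s[1:,4])
m=comp(box(205,300,200,252)&(W[...,2]>16)&(W[...,2]<29))
pts=plane(c,np.c_[xx[m],yy[m]],24)
r1=cv2.minAreaRect(pts[:,:2].astype(np.float32));print("handle+collar+shank",m.sum(),r1)
o=comp(m&(hsv[...,1]>200)&(hsv[...,2]>190)&(hsv[...,0]<25))
pts=plane(c,np.c_[xx[o],yy[o]],24)[:,:2]
r2=cv2.minAreaRect(pts.astype(np.float32));print("orange",o.sum(),r2,pts.mean(0))
u=np.linalg.svd(pts-pts.mean(0))[2][0];u*=np.sign(-u[1]);print("axis",u,np.degrees(np.arctan2(u[1],u[0])))
print("fork pred px", project(c,np.r_[pts.mean(0)+110*u,13]), "end", project(c,np.r_[pts.mean(0)-54*u,13]))
m=comp(box(270,310,125,165)&(W[...,2]>52)&(W[...,2]<62))
p=plane(c,np.c_[xx[m],yy[m]],58);print("spindle",m.sum(),p.mean(0),np.ptp(p,0),xx[m].mean(),yy[m].mean())
# dark pulley ellipse
d=comp(box(270,310,125,170)&(hsv[...,2]<70)|m)
cn=max(cv2.findContours(d.astype(np.uint8),0,1)[0],key=len);e=cv2.fitEllipse(cn);print("pulley",e,plane(c,[e[0]],44))
m=comp(box(250,325,98,186)&(W[...,2]>49)&(W[...,2]<60)&(np.hypot(W[...,0]-587,W[...,1]+350)>42))
p=plane(c,np.c_[xx[m],yy[m]],54);print("unit",m.sum(),cv2.minAreaRect(p[:,:2].astype(np.float32)))
print([np.round(W[y,x],0).tolist() for x,y in((320,150),(332,170),(262,116),(268,140),(305,106))])
E
python3 m2.py
```

```text
handle+collar+shank 623 ((400.4747619628906, -269.1678161621094), (43.48155975341797, 171.3778076171875), 19.114501953125)
orange 311 ((388.8115234375, -234.39723205566406), (17.073741912841797, 89.8636245727539), 19.053424835205078) [ 388.72205625 -234.20301384]
axis [ 0.32743629 -0.94487326] -70.88675738463927
fork pred px [[282.50652523 217.9497721 ]] end [[213.95184414 240.86453935]]
spindle 98 [ 588.37363485 -351.77571196   58.        ] [23.22740865 22.367151    0.        ] 289.2755102040816 143.0
pulley ((288.907958984375, 146.40745544433594), (25.57461166381836, 27.52886962890625), 1.1082103252410889) [[ 584.5537575  -351.30407524   44.        ]]
unit 309 ((608.3467407226562, -347.5456848144531), (124.9315414428711, 108.03543090820312), 12.58201789855957)
[[588.0, -426.0, 4.0], [540.0, -454.0, 1.0], [656.0, -289.0, 47.0], [610.0, -302.0, 9.0], [677.0, -387.0, 55.0]]
```

```bash
python3 - <<'E'
from h import *
for cn in("top","side"):
    c=shot(cn);yy,xx=np.mgrid[0:384,0:512]
    W=depth(c,np.c_[xx.ravel(),yy.ravel()]);W=W[c["range_z"].ravel()>0]
    print(cn)
    for x in range(200,900,100):
        print(x,[int(np.percentile(q[:,2],99)) if len(q:=W[(abs(W[:,0]-x-50)<50)&(abs(W[:,1]-y-50)<50)])>5 else None for y in range(-500,700,100)])
E
```

```text
top
200 [-730, 1, 4, 4, 141, 144, 144, 4, 2, None, None, None]
300 [4, 4, 27, 126, 179, 163, 173, 4, 4, None, None, None]
400 [25, 20, 25, 134, 183, 123, 137, 103, 5, None, None, None]
500 [54, 60, 38, 5, 118, 119, 107, 68, 64, None, None, None]
600 [38, 56, 56, 107, 118, 120, 4, 68, 66, None, None, None]
700 [48, 52, 108, 143, 143, 108, 4, 5, 12, None, None, None]
800 [118, 61, 106, 143, 143, 108, 140, 163, 100, None, None, None]
side
200 [None, 0, 2, 3, 138, 141, 142, 4, 3, None, 1, 401]
300 [2, 3, 25, 123, 177, 164, 171, 129, 130, 54, 4, 1]
400 [24, 18, 24, 132, 182, 91, 140, 237, 247, 5, 80, 82]
500 [54, 59, 54, 3, 117, 119, 108, 276, 398, 63, 81, 81]
600 [50, 56, 57, 106, 117, 119, 4, 257, 404, 380, 5, 5]
700 [47, 51, 107, 143, 144, 108, None, 5, 23, 405, 402, 395]
800 [118, 61, 106, 141, 141, 106, 435, 428, 419, 411, 367, None]
```

```bash
python3 - <<'E'
from h import *
c=shot("side")
for n,(x,y) in dict(shade=(256,60),shade2=(250,35),cord=(254,5),rim=(256,72),grip=(170,20),arm=(50,60),post=(300,70),brown=(275,130)).items():
    print(n,c["range_z"][y,x],np.round(depth(c,[(x,y)])[0]))
cv2.imwrite("pics/s.png",cv2.resize(c["image"][:220,100:392],(800,600))[:,:,::-1])
E
```

```text
shade 1235.7267 [557. 255. 242.]
shade2 1243.8849 [543. 315. 314.]
cord 1220.1057 [561. 345. 407.]
rim 1252.0013 [556. 249. 202.]
grip 1486.6864 [244. 655. 325.]
arm 876.0546 [ -3. -44. 331.]
post 1560.5596 [790. 540. 128.]
brown 1105.932 [582.  -5.  90.]
```

View pics/s.png

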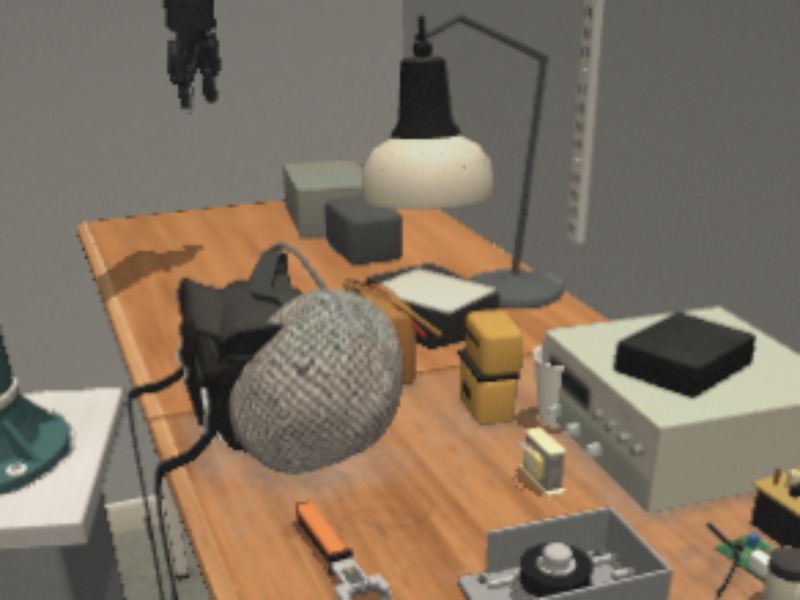

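Side crop: the lamp shade hangs at about (428,170), which is world (560–590, 250–330) at z from 200 up, so the arm should pass inside it at about 455 mm radius. The hat at (320,380) reaches z≈183.

```bash
cat >> h.py <<'E'
def rows(targets,s=None):
    """targets: (x,y,z mm, psi deg) -> tool frame rows from current pose"""
    from scipy.spatial.transform import Rotation as R
    s=s or r.get_state();A=R.from_euler("xyz",s["tool_rot"]).as_matrix();p=np.array(s["ee_pos"]);y0=np.degrees(s["tool_rot"][2])
    for t in targets:
        d=A.T@(np.array(t[:3])-p)/1000;print('{"xyz":%s,"yaw":%.1f},'%(np.round(d,4).tolist(),-((t[3]-y0+180)%360-180)))
E
python3 - <<'E'
from h import *
a=np.array([241,684,231]);b=np.array([155,428,285])
rows([(*(a+(b-a)*k/8),160.6) for k in range(1,9)])
E
```

```text
{"xyz":[-0.0004, -0.0334, -0.0067],"yaw":-0.0},
{"xyz":[-0.0009, -0.0671, -0.0135],"yaw":-0.0},
{"xyz":[-0.0014, -0.1009, -0.0202],"yaw":-0.0},
{"xyz":[-0.0019, -0.1346, -0.0269],"yaw":-0.0},
{"xyz":[-0.0024, -0.1684, -0.0337],"yaw":-0.0},
{"xyz":[-0.0029, -0.2021, -0.0404],"yaw":-0.0},
{"xyz":[-0.0034, -0.2359, -0.0471],"yaw":-0.0},
{"xyz":[-0.0039, -0.2697, -0.0539],"yaw":-0.0},
```

{"op": "send_rows", "data": {
  "deltas": [
    {"xyz":[0,-0.034,-0.007],"yaw":0},
    {"xyz":[0,-0.068,-0.014],"yaw":0},
    {"xyz":[0,-0.102,-0.021],"yaw":0},
    {"xyz":[0,-0.136,-0.028],"yaw":0},
    {"xyz":[0,-0.17,-0.035],"yaw":0},
    {"xyz":[0,-0.204,-0.042],"yaw":0},
    {"xyz":[0,-0.237,-0.049],"yaw":0},
    {"xyz":[0,-0.27,-0.056],"yaw":0}
  ]
}}

```text
time_s: 1.02
ee_pos: [150.7, 427.5, 287.7]
tool_rot: [3.141, -0.0, 2.803]
contact_force: [-1.1, 0.8, 0.6]
opening: 1.002
finger_force: 0.0
```

```bash
python3 - <<'E'
from h import *
s=r.get_state();print(s["time_s"],s["ee_pos"],s["joint_pos"],s["tool_rot"])
az=np.degrees(np.arctan2(s["ee_pos"][1],s["ee_pos"][0]))
q=[(az-5*k,158-6*k) for k in range(1,11)]
rows([(455*np.cos(np.radians(a)),455*np.sin(np.radians(a)),285,p) for a,p in q])
E
```

```text
1.0167 [150.69834846 427.52266647 287.65276774] [-1.3665847   0.17238766  0.03989518  2.13719169 -0.00925171  0.83191627
 -0.08907784] [ 3.14134074e+00 -2.14458300e-05  2.80276970e+00]
{"xyz":[-0.0397, -0.0, 0.0027],"yaw":8.6},
{"xyz":[-0.079, -0.0052, 0.0026],"yaw":14.6},
{"xyz":[-0.1178, -0.0138, 0.0026],"yaw":20.6},
{"xyz":[-0.1556, -0.0258, 0.0026],"yaw":26.6},
{"xyz":[-0.1923, -0.0409, 0.0026],"yaw":32.6},
{"xyz":[-0.2275, -0.0593, 0.0026],"yaw":38.6},
{"xyz":[-0.261, -0.0806, 0.0026],"yaw":44.6},
{"xyz":[-0.2925, -0.1048, 0.0026],"yaw":50.6},
{"xyz":[-0.3217, -0.1316, 0.0026],"yaw":56.6},
{"xyz":[-0.3485, -0.1609, 0.0026],"yaw":62.6},
```

{"op": "send_rows", "data": {
  "deltas": [
    {"xyz":[-0.04,0,0],"yaw":6},
    {"xyz":[-0.079,-0.005,0],"yaw":12},
    {"xyz":[-0.118,-0.014,0],"yaw":18},
    {"xyz":[-0.156,-0.026,0],"yaw":24},
    {"xyz":[-0.192,-0.041,0],"yaw":30},
    {"xyz":[-0.228,-0.059,0],"yaw":36},
    {"xyz":[-0.261,-0.081,0],"yaw":42},
    {"xyz":[-0.293,-0.105,0],"yaw":48},
    {"xyz":[-0.322,-0.132,0],"yaw":54},
    {"xyz":[-0.349,-0.161,0],"yaw":60}
  ]
}}

```text
time_s: 1.85
ee_pos: [428.3, 159.8, 287.8]
tool_rot: [3.14, -0.0, 1.751]
contact_force: [1.3, 0.4, 0.4]
opening: 1.0
finger_force: 0.0
```

```bash
python3 - <<'E'
from h import *
s=r.get_state();print(s["time_s"],s["ee_pos"],s["joint_pos"],s["tool_rot"])
az=np.degrees(np.arctan2(s["ee_pos"][1],s["ee_pos"][0]));psi=np.degrees(s["tool_rot"][2])
q=[(az-5*k,psi-7*k) for k in range(1,11)]
rows([(455*np.cos(np.radians(a)),455*np.sin(np.radians(a)),285,p) for a,p in q])
E
```

```text
1.85 [428.34619134 159.81978688 287.82253286] [-0.85454437  0.18796537  0.46580737  2.14411524 -0.11401646  0.83049667
 -0.1391305 ] [ 3.13976891e+00 -4.67167308e-04  1.75056796e+00]
{"xyz":[-0.0397, 0.0031, 0.0028],"yaw":7.0},
{"xyz":[-0.0794, 0.005, 0.0028],"yaw":14.0},
{"xyz":[-0.119, 0.0034, 0.0028],"yaw":21.0},
{"xyz":[-0.1584, -0.0017, 0.0027],"yaw":28.0},
{"xyz":[-0.1972, -0.0102, 0.0027],"yaw":35.0},
{"xyz":[-0.2351, -0.022, 0.0027],"yaw":42.0},
{"xyz":[-0.2718, -0.0371, 0.0026],"yaw":49.0},
{"xyz":[-0.307, -0.0553, 0.0026],"yaw":56.0},
{"xyz":[-0.3406, -0.0766, 0.0025],"yaw":63.0},
{"xyz":[-0.3721, -0.1007, 0.0025],"yaw":70.0},
```

{"op": "send_rows", "data": {
  "deltas": [
    {"xyz":[-0.04,0.003,0],"yaw":7},
    {"xyz":[-0.079,0.005,0],"yaw":14},
    {"xyz":[-0.119,0.003,0],"yaw":21},
    {"xyz":[-0.158,-0.002,0],"yaw":28},
    {"xyz":[-0.197,-0.01,0],"yaw":35},
    {"xyz":[-0.235,-0.022,0],"yaw":42},
    {"xyz":[-0.272,-0.037,0],"yaw":49},
    {"xyz":[-0.307,-0.055,0],"yaw":56},
    {"xyz":[-0.34,-0.076,0],"yaw":63},
    {"xyz":[-0.372,-0.1,0],"yaw":70}
  ]
}}

```text
time_s: 2.68
ee_pos: [396.9, -224.6, 287.8]
tool_rot: [3.14, -0.001, 0.529]
contact_force: [0.1, 0.1, -0.3]
opening: 0.998
finger_force: 0.0
```

{"op": "send_rows", "data": {
  "deltas": [
    {"xyz":[0,0,0],"yaw":7},
    {"xyz":[0,0,0],"yaw":14},
    {"xyz":[0,0,0],"yaw":21},
    {"xyz":[0,0,0],"yaw":28},
    {"xyz":[0,0,0],"yaw":35},
    {"xyz":[0,0,0],"yaw":42},
    {"xyz":[0,0,0],"yaw":49},
    {"xyz":[0,0,0],"yaw":56},
    {"xyz":[0,0,0],"yaw":63},
    {"xyz":[0,0,0],"yaw":70}
  ],
  "fingers": 0.05
}}

```text
time_s: 3.52
ee_pos: [397.1, -222.6, 287.5]
tool_rot: [-3.141, -0.0, -0.693]
contact_force: [-1.4, 0.4, 0.4]
opening: 0.587
finger_force: 0.0
```

{"op": "send_rows", "data": {
  "deltas": [
    {"xyz":[0,0,0],"yaw":7},
    {"xyz":[0,0,0],"yaw":14},
    {"xyz":[0,0,0],"yaw":21},
    {"xyz":[0,0,0],"yaw":28},
    {"xyz":[0,0,0],"yaw":31},
    {"xyz":[0,0,0],"yaw":31}
  ]
}}

```text
time_s: 4.02
ee_pos: [397.1, -222.6, 287.3]
tool_rot: [3.142, -0.0, -1.229]
contact_force: [0.1, 0.1, 0.4]
opening: 0.585
finger_force: 0.0
```

```bash
python3 - <<'E'
from h import *
s=r.get_state();print(s["time_s"],s["ee_pos"],s["joint_pos"],np.degrees(s["tool_rot"]))
c=shot("wrist","pics/w1.png");np.savez("w1.npz",**c)
V=np.array(c["view"]);print(-V[:3,:3].T@V[:3,3],V[2,:3])
E
```

```text
4.0167 [ 397.09833502 -222.59198455  287.29672391] [-0.5667803   0.43540977  1.33048076  2.16296165 -0.53173857  0.94048257
 -1.72624071] [ 1.79996916e+02 -2.04255993e-03 -7.04304152e+01]
[ 420.90891056 -290.03061493  429.91786763] [-0.09493286  0.26422528 -0.95977745]
```

View pics/w1.png

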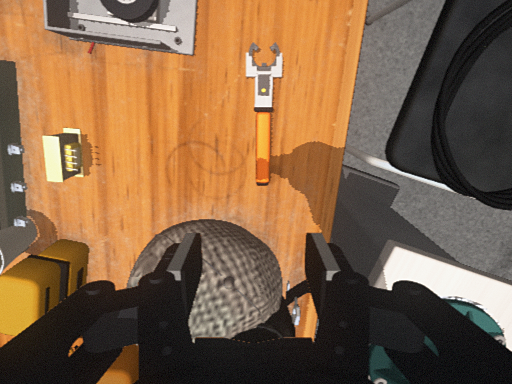

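Wrist view: handle at (262,110)–(263,185), collar at (262,108), fork with clip at (264,55), and the unit at top left.

```bash
cat > m3.py <<'E'
from h import *
c=dict(np.load("w1.npz"));c["vertical_fov"]=float(c["vertical_fov"]);c["cx"]=float(c["cx"]);c["cy"]=float(c["cy"])
img=c["image"];hsv=cv2.cvtColor(img,cv2.COLOR_RGB2HSV);yy,xx=np.mgrid[0:384,0:512]
Wz=depth(c,np.c_[xx.ravel(),yy.ravel()]).reshape(384,512,3)
b=np.zeros((384,512),bool);b[35:200,235:295]=1
m=b&(Wz[...,2]>18)&(Wz[...,2]<30)&(yy<190)
def comp(m):
    n,l,s,_=cv2.connectedComponentsWithStats(m.astype(np.uint8));return l==1+np.argmax(s[1:,4])
print("bench",np.median(Wz[100:180,200:230,2]))
o=comp(m&(hsv[...,1]>200)&(hsv[...,2]>150))
p=plane(c,np.c_[xx[o],yy[o]],24)[:,:2];u=np.linalg.svd(p-p.mean(0))[2][0];u*=np.sign(-u[1])
print("orange",o.sum(),cv2.minAreaRect(p.astype(np.float32)),p.mean(0),np.degrees(np.arctan2(u[1],u[0])),np.median(Wz[o][:,2]))
a=comp(b&(Wz[...,2]>9)&(Wz[...,2]<30)&(yy<195));p=plane(c,np.c_[xx[a],yy[a]],20)[:,:2];print("all",cv2.minAreaRect(p.astype(np.float32)))
g=a&(yy<82)
p=plane(c,np.c_[xx[g],yy[g]],16)[:,:2];print("fork",p.mean(0),cv2.minAreaRect(p.astype(np.float32)))
E
python3 m3.py
```

```text
bench -0.07263542820421469
orange 472 ((387.8258972167969, -234.66259765625), (17.347063064575195, 90.19371032714844), 19.065860748291016) [ 383.23895294 -222.77833453] -72.76412365231914 23.33626801795267
all ((399.79052734375, -270.3604431152344), (43.54568862915039, 175.94285583496094), 19.181886672973633)
fork [ 420.48042883 -329.18483728] ((421.54833984375, -333.0917053222656), (44.036888122558594, 44.204811096191406), 19.54320526123047)
```

```bash
python3 - <<'E'
from h import *
W=np.load("W.npy").reshape(-1,3)
W=W[(W[:,0]>250)&(W[:,0]<520)&(W[:,1]>-215)&(W[:,1]<100)]
d=np.hypot(W[:,0]-388,W[:,1]+234.5)
for z in range(40,200,20):
    k=(abs(W[:,2]-z)<10);print(z,np.round(np.percentile(d[k],[1,5]),0),np.round(W[k][np.argmin(d[k])],0))
E
```

```text
40 [109. 113.] [ 397. -129.   48.]
60 [106. 107.] [ 395. -129.   69.]
80 [106. 108.] [ 399. -129.   80.]
100 [110. 113.] [ 397. -126.   93.]
120 [119. 123.] [ 400. -119.  112.]
140 [135. 144.] [ 414. -109.  131.]
160 [155. 161.] [418. -90. 150.]
180 [182. 186.] [415. -57. 170.]
```

{"op": "send_rows", "data": {
  "deltas": [
    {"xyz":[0.008,0.0125,0.03],"yaw":0.5},
    {"xyz":[0.008,0.0125,0.068],"yaw":0.5},
    {"xyz":[0.008,0.0125,0.1],"yaw":0.5},
    {"xyz":[0.008,0.0125,0.1],"yaw":0.5}
  ]
}}

```text
time_s: 4.4
ee_pos: [385.2, -231.7, 183.4]
tool_rot: [3.136, 0.008, -1.236]
contact_force: [-0.7, -0.1, -0.2]
opening: 0.592
finger_force: 0.0
```

```bash
python3 - <<'E'
from h import *
s=r.get_state();print(s["time_s"],s["ee_pos"],s["joint_pos"],np.degrees(s["tool_rot"]))
c=shot("side");cv2.imwrite("pics/s2.png",cv2.resize(c["image"][:,0:400],(625,600))[:,:,::-1])
E
```

```text
4.4 [ 385.23188919 -231.6512953   183.43954817] [-0.31431586  0.54476868  1.06239112  2.27533293 -0.73896963  0.73607267
 -1.52901638] [179.68821526   0.44443781 -70.81693742]
```

View pics/s2.png

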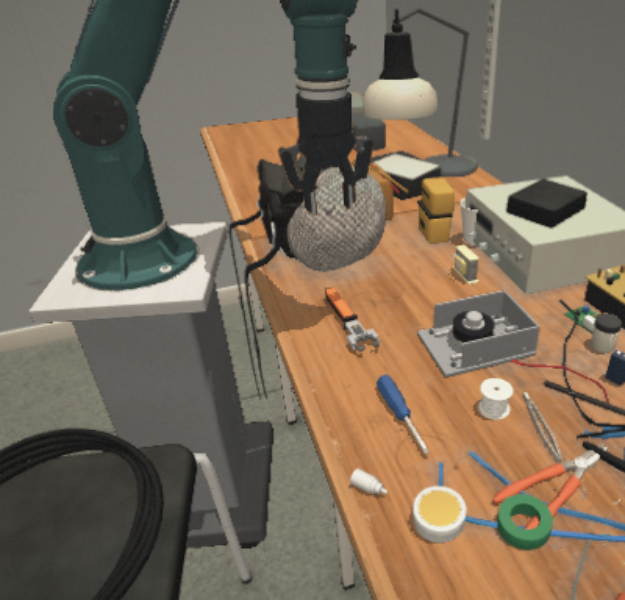

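The side view shows the gripper above the handle and clear of the hat and lamp. I'll lower it now.

{"op": "send_rows", "data": {
  "deltas": [
    {"xyz":[0,0,0.035],"yaw":0},
    {"xyz":[0,0,0.07],"yaw":0},
    {"xyz":[0,0,0.105],"yaw":0},
    {"xyz":[0,0,0.135],"yaw":0},
    {"xyz":[0,0,0.145],"yaw":0},
    {"xyz":[0,0,0.145],"yaw":0},
    {"xyz":[0,0,0.145],"yaw":0}
  ]
}}

```text
time_s: 5.03
ee_pos: [389.4, -235.7, 43.5]
tool_rot: [-3.14, -0.002, -1.237]
contact_force: [-0.5, -0.1, -0.3]
opening: 0.585
finger_force: 0.0
```

```bash
python3 - <<'E'
from h import *
s=r.get_state();print(s["time_s"],s["ee_pos"],s["joint_pos"],np.degrees(s["tool_rot"]))
rows([(388,-234.6,4,-70.9)])
E
```

```text
5.0333 [ 389.35016456 -235.73967984   43.5128957 ] [-0.00738296  0.72136409  0.63819862  2.34467497 -1.17677974  0.43981291
 -1.16824537] [-1.79899979e+02 -1.37432941e-01 -7.08792346e+01]
{"xyz":[-0.0016, 0.001, 0.0395],"yaw":0.0},
```

{"op": "send_rows", "data": {
  "deltas": [
    {"xyz":[-0.0015,0.001,0.015],"yaw":0},
    {"xyz":[-0.0015,0.001,0.03],"yaw":0},
    {"xyz":[-0.0015,0.001,0.038],"yaw":0},
    {"xyz":[-0.0015,0.001,0.039],"yaw":0},
    {"xyz":[-0.0015,0.001,0.039],"yaw":0}
  ]
}}

```text
time_s: 5.45
ee_pos: [387.8, -234.3, 4.6]
tool_rot: [-3.14, -0.003, -1.237]
contact_force: [-0.8, 0.4, -0.7]
opening: 0.584
finger_force: 0.0
```

```bash
python3 - <<'E'
from h import *
s=r.get_state();print(s["time_s"],s["ee_pos"],s["joint_pos"],np.degrees(s["tool_rot"]))
E
```

```text
5.45 [ 387.79342271 -234.29684162    4.61476664] [ 0.08743951  0.77038639  0.49678884  2.35262486 -1.34907693  0.34673962
 -1.01496478] [-1.79889043e+02 -1.46864573e-01 -7.08792740e+01]
```

{"op": "send_rows", "data": {
  "deltas": [
    {"xyz":[0,0,0],"yaw":0},
    {"xyz":[0,0,0],"yaw":0},
    {"xyz":[0,0,0],"yaw":0},
    {"xyz":[0,0,0],"yaw":0},
    {"xyz":[0,0,0],"yaw":0},
    {"xyz":[0,0,0],"yaw":0},
    {"xyz":[0,0,0],"yaw":0},
    {"xyz":[0,0,0],"yaw":0}
  ],
  "fingers": 0.008
}}

```text
time_s: 6.12
ee_pos: [387.2, -233.7, 4.4]
tool_rot: [-3.14, -0.001, -1.237]
contact_force: [0.6, 1.3, 9.2]
opening: 0.195
finger_force: 58.8
```

{"op": "send_rows", "data": {
  "deltas": [
    {"xyz":[0,0,-0.005],"yaw":0},
    {"xyz":[0,0,-0.012],"yaw":0},
    {"xyz":[0,0,-0.022],"yaw":0},
    {"xyz":[0,0,-0.034],"yaw":0},
    {"xyz":[0,0,-0.046],"yaw":0},
    {"xyz":[0,0,-0.058],"yaw":0},
    {"xyz":[0,0,-0.07],"yaw":0},
    {"xyz":[0,0,-0.08],"yaw":0},
    {"xyz":[0,0,-0.085],"yaw":0},
    {"xyz":[0,0,-0.085],"yaw":0}
  ]
}}

```text
time_s: 6.95
ee_pos: [386.7, -233.3, 89.2]
tool_rot: [-3.141, -0.001, -1.237]
contact_force: [-0.3, -1.0, -2.9]
opening: 0.195
finger_force: 58.8
```

```bash
cat > st.py <<'E'
from h import *
s=r.get_state();print(s["time_s"],s["ee_pos"],s["joint_pos"],np.degrees(s["tool_rot"]),s["contact_force"],s["moment"])
E
python3 st.py; python3 - <<'E'
from h import *
c=shot("wrist");np.savez("w2.npz",**c);cv2.imwrite("pics/w2.png",cv2.resize(c["image"],(800,600))[:,:,::-1])
E
```

```text
6.95 [ 386.69593147 -233.30606685   89.19406036] [-0.10737585  0.65760541  0.77931647  2.33713361 -1.01405253  0.53059653
 -1.30665163] [-1.79949949e+02 -5.55912996e-02 -7.08834908e+01] [-0.27859515 -0.97505491 -2.88837081] [ 0.00335594 -0.01249906 -0.01557765]
```

View pics/w2.png

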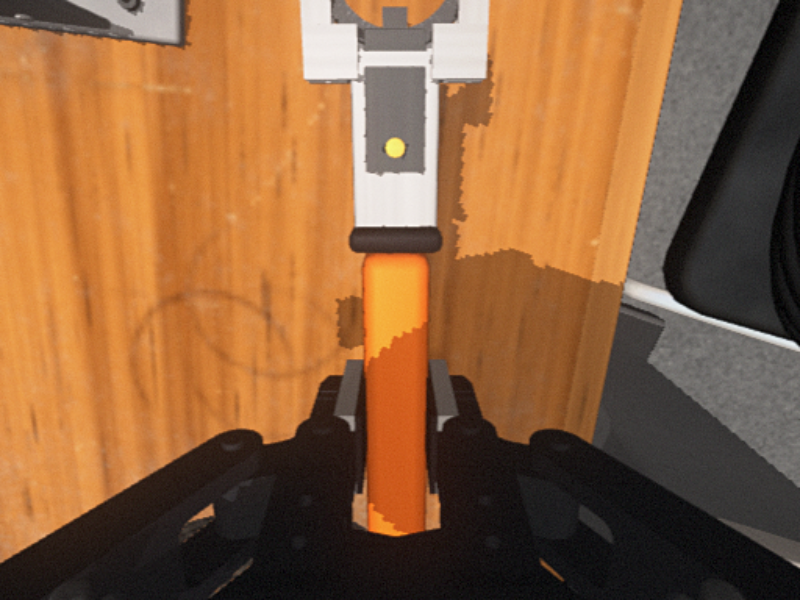

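The wrist view shows the handle centred between the pads, with the collar at (395,238) and the clip still in the fork at the top edge. Next I swing towards the unit.

{"op": "send_rows", "data": {
  "deltas": [
    {"xyz":[0.002,0,0],"yaw":-1.5},
    {"xyz":[0.007,0.001,0],"yaw":-4},
    {"xyz":[0.015,0.001,0],"yaw":-8},
    {"xyz":[0.025,0.002,0],"yaw":-12},
    {"xyz":[0.036,0.003,0],"yaw":-17},
    {"xyz":[0.047,0.004,0],"yaw":-22},
    {"xyz":[0.058,0.005,0],"yaw":-27},
    {"xyz":[0.069,0.006,0],"yaw":-32},
    {"xyz":[0.08,0.007,0],"yaw":-37},
    {"xyz":[0.091,0.008,0],"yaw":-42}
  ]
}}

```text
time_s: 7.83
ee_pos: [408.2, -322.4, 87.5]
tool_rot: [-3.141, 0.001, -0.499]
contact_force: [0.2, 0.2, -2.0]
opening: 0.191
finger_force: 58.8
```

```bash
python3 st.py; python3 - <<'E'
from h import *
rows([(427.3,-387.8,80,12.6)])
E
```

```text
7.8333 [ 408.2104486  -322.35100807   87.53088753] [ 0.15093178  0.65280299  0.60796456  2.18540482 -0.76281552  0.525923
 -0.72298859] [-1.79991792e+02  8.51332007e-02 -2.86166638e+01] [ 0.17244829  0.21732257 -1.9814484 ] [0.09059173 0.05645549 0.02853235]
{"xyz":[0.0481, 0.0483, 0.0075],"yaw":-41.2},
```

{"op": "send_rows", "data": {
  "deltas": [
    {"xyz":[0.006,0.006,0],"yaw":-5},
    {"xyz":[0.012,0.012,0.001],"yaw":-10},
    {"xyz":[0.018,0.018,0.002],"yaw":-15.5},
    {"xyz":[0.024,0.024,0.003],"yaw":-21},
    {"xyz":[0.03,0.03,0.004],"yaw":-26},
    {"xyz":[0.036,0.036,0.005],"yaw":-31},
    {"xyz":[0.041,0.041,0.006],"yaw":-35.5},
    {"xyz":[0.045,0.045,0.007],"yaw":-39},
    {"xyz":[0.047,0.047,0.007],"yaw":-40.5},
    {"xyz":[0.048,0.048,0.007],"yaw":-41.2}
  ]
}}

```text
time_s: 8.67
ee_pos: [426.9, -387.7, 80.7]
tool_rot: [-3.141, 0.0, 0.214]
contact_force: [-0.7, 0.8, -1.1]
opening: 0.196
finger_force: 58.8
```

{"op": "send_rows", "data": {
  "deltas": [
    {"xyz":[0,0,0],"yaw":0},
    {"xyz":[0,0,0],"yaw":0}
  ]
}}

```text
time_s: 8.83
ee_pos: [427.1, -386.7, 81.0]
tool_rot: [-3.141, 0.0, 0.214]
contact_force: [0.3, 0.9, -2.0]
opening: 0.199
finger_force: 58.8
```

```bash
python3 st.py; python3 - <<'E'
from h import *
c=shot("wrist");np.savez("w3.npz",**c)
t=shot("top");np.savez("t3.npz",**t)
cv2.imwrite("pics/w3.png",np.vstack([c["image"][:300],cv2.resize(t["image"][90:230,210:380],(512,300))])[:,:,::-1])
E
```

```text
8.8333 [ 427.10245568 -386.74533107   80.98407243] [ 0.36127074  0.66328971  0.4219766   2.05978451 -0.52806222  0.52465739
 -0.18778306] [-1.79944795e+02  2.61528761e-02  1.22571387e+01] [ 0.32821435  0.85745415 -2.01119824] [-0.00169467  0.01943529  0.02062933]
```

View pics/w3.png

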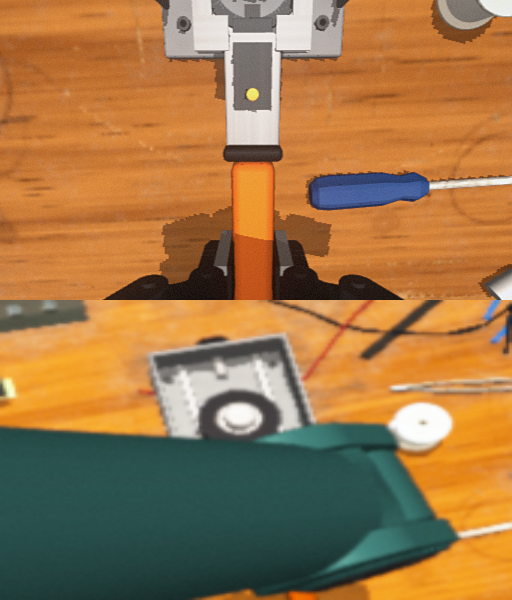

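Wrist part: the tool's shank is centred at x≈253, the unit's front plate corners are at (165,57) and (341,58), and the holes are at (184,22) and (322,23), so it is nearly aligned. The arm hides the front of the pulley in the top view.

```bash
cat > m4.py <<'E'
from h import *
def ld(f):
    c=dict(np.load(f))
    for k in("vertical_fov","cx","cy"):c[k]=float(c[k])
    return c
c=ld("w3.npz");img=c["image"];hsv=cv2.cvtColor(img,cv2.COLOR_RGB2HSV).astype(int);yy,xx=np.mgrid[0:384,0:512]
Wd=depth(c,np.c_[xx.ravel(),yy.ravel()]).reshape(384,512,3)
psi=np.radians(12.257);f=np.array([np.cos(psi),np.sin(psi)]);l=np.array([-f[1],f[0]]);tcp=np.array([427.1,-386.75])
loc=lambda P:np.c_[(P[:,:2]-tcp)@f,(P[:,:2]-tcp)@l]
V=c["view"];o=-V[:3,:3].T@V[:3,3];print("cam in tool fwd,left",loc(o[None]),o[2])
print("plate z",np.median(Wd[40:50,175:185,2]),np.median(Wd[40:50,325:335,2]),"shank z",np.median(Wd[115:135,240:265,2]),"handle z",np.median(Wd[180:220,245:260,2]),"forkledge z",np.median(Wd[36:46,232:245,2]),np.median(Wd[30:45,210:220,2]))
pz=np.median(Wd[40:50,175:185,2])
m=(hsv[...,1]<60)&(hsv[...,2]>60)
# front edge: last plate row per column
for cols in (range(172,215),range(292,336)):
    q=[(x,max(y for y in range(35,75) if m[y,x])+.5) for x in cols]
    P=loc(plane(c,q,pz));k=np.polyfit(P[:,1],P[:,0],1);print("front edge fwd",np.median(P[:,0]),"slope deg",np.degrees(np.arctan(k[0])))
    E=P if cols[0]<200 else np.vstack([E,P])
k=np.polyfit(E[:,1],E[:,0],1);print("slope all deg",np.degrees(np.arctan(k[0])))
# side edges of plate rows 40..50
L=[];R=[]
for y in range(30,54):
    xs=[x for x in range(150,360) if m[y,x]]
    L.append((xs[0]-.5,y));R.append((xs[-1]+.5,y))
L=loc(plane(c,L,pz));R=loc(plane(c,R,pz));print("plate left/right at",np.median(L[:,1]),np.median(R[:,1]),"mid",(np.median(L[:,1])+np.median(R[:,1]))/2)
g=img.mean(2)
for x0 in (172,310):
    b=(g[10:34,x0:x0+26]<75).astype(np.uint8);n,la,s,ce=cv2.connectedComponentsWithStats(b);i=1+np.argmax(s[1:,4]);print("hole",ce[i]+[x0,10],s[i,4],loc(plane(c,[ce[i]+[x0,10]],pz)))
# tool: handle (orange) edges & collar & shank
mo=(hsv[...,0]<20)&(hsv[...,1]>200)
for nm,rng,z,mask in(("handle",range(170,215,5),np.median(Wd[180:220,245:260,2]),Wd[...,2]>80),("shank",range(110,140,4),np.median(Wd[115:135,240:265,2]),Wd[...,2]>80),("fork",range(28,46,3),np.median(Wd[36:46,232:245,2]),Wd[...,2]>75)):
    for y in rng:
        xs=[x for x in range(200,310) if mask[y,x]];a=loc(plane(c,[(xs[0]-.5,y),(xs[-1]+.5,y)],z));print(nm,y,np.round([a[:,1].mean(),a[0,1]-a[1,1],a[0,0]],2))
E
python3 m4.py
```

```text
cam in tool fwd,left [[71.30450844 -0.29590178]] 223.56834716274895
plate z 8.086931087737478 7.9734687519259175 shank z 91.6776809280576 handle z 100.40019071124182 forkledge z 91.9177780481788 93.35852751304168
front edge fwd 94.1701615202785 slope deg -0.27996267165129973
front edge fwd 94.70887406422128 slope deg 0.031231208610164287
slope all deg -0.2975738142820911
plate left/right at 55.24892749865397 -55.00537398369448 mid 0.12177675747974348
hole [182.61764706  22.85294118] 34 [[114.49267485  43.06050161]]
hole [322.5         21.82352941] 34 [[115.00513817 -42.68275494]]
handle 170 [ 5.21 27.82 43.17]
handle 175 [-0.16 17.17 41.13]
handle 180 [-0.16 17.25 39.06]
handle 185 [-0.15 17.33 36.98]
handle 190 [-0.15 17.41 34.88]
handle 195 [-0.15 17.49 32.76]
handle 200 [-0.15 17.57 30.62]
handle 205 [-0.15 17.65 28.46]
handle 210 [ 3.98 25.99 26.28]
shank 110 [4.000e-02 2.179e+01 6.597e+01]
shank 114 [-0.97 37.66 64.4 ]
shank 118 [4.000e-02 2.194e+01 6.282e+01]
shank 122 [5.000e-02 2.202e+01 6.122e+01]
shank 126 [-0.16 21.69 59.62]
shank 130 [-0.16 21.76 58.  ]
shank 134 [-4.89 31.32 56.37]
shank 138 [-0.15 21.92 54.73]
fork 28 [-0.74 41.38 95.94]
fork 31 [-0.74 41.48 94.91]
fork 34 [-0.74 41.58 93.88]
fork 37 [-0.74 41.68 92.85]
fork 40 [-0.74 41.79 91.8 ]
fork 43 [-0.74 41.89 90.76]
```

{"op": "send_rows", "data": {
  "deltas": [
    {"xyz":[0.004,0,0.002],"yaw":-0.1},
    {"xyz":[0.01,0,0.005],"yaw":-0.2},
    {"xyz":[0.017,0,0.01],"yaw":-0.3},
    {"xyz":[0.024,0,0.016],"yaw":-0.3},
    {"xyz":[0.028,0,0.022],"yaw":-0.3},
    {"xyz":[0.03,0,0.028],"yaw":-0.3},
    {"xyz":[0.03,0,0.033],"yaw":-0.3},
    {"xyz":[0.03,0,0.036],"yaw":-0.3},
    {"xyz":[0.03,0,0.036],"yaw":-0.3},
    {"xyz":[0.03,0,0.036],"yaw":-0.3}
  ]
}}

```text
time_s: 9.77
ee_pos: [456.0, -381.0, 45.1]
tool_rot: [-3.141, 0.001, 0.219]
contact_force: [-0.5, 0.1, -2.5]
opening: 0.192
finger_force: 58.8
```

```bash
python3 st.py; python3 - <<'E'
from h import *
c=shot("side");np.savez("s4.npz",**c);P=project(c,[588,-352,50])[0].astype(int);x,y=P
w=shot("wrist");np.savez("w4.npz",**w)
cv2.imwrite("pics/s4.png",np.hstack([cv2.resize(c["image"][y-35:y+35,x-60:x+40],(500,350),interpolation=cv2.INTER_CUBIC),w["image"][:350,110:400]])[:,:,::-1])
E
```

```text
9.7667 [ 456.00873633 -381.01211109   45.06095086] [ 0.35450043  0.73115104  0.38272213  2.02874989 -0.56296266  0.48547275
 -0.19690768] [-1.79977506e+02  4.44412168e-02  1.25437898e+01] [-0.45881665  0.09195692 -2.47131973] [-0.06192932  0.05260414  0.06713879]
```

View pics/s4.png

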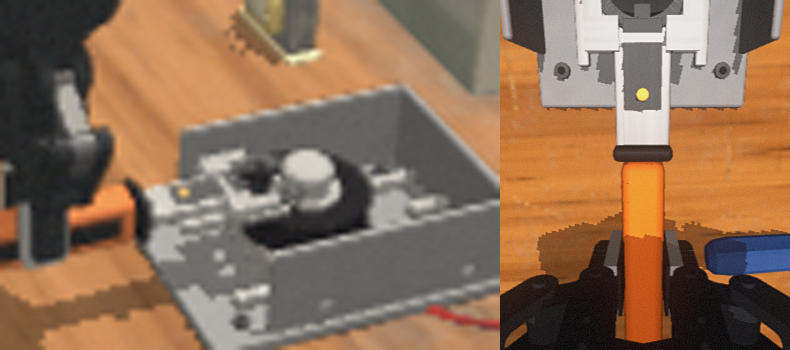

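Side crop: the fork is just above the pulley with the clip in front of the spindle (310,180). Wrist crop: the shank at x≈642 lies midway between the holes at 562 and 722, so it is centred. I'll lower it gently.

{"op": "send_rows", "data": {
  "deltas": [
    {"xyz":[0,0,0.001],"yaw":0},
    {"xyz":[0,0,0.002],"yaw":0},
    {"xyz":[0,0,0.003],"yaw":0},
    {"xyz":[0,0,0.004],"yaw":0},
    {"xyz":[0,0,0.004],"yaw":0},
    {"xyz":[0,0,0.004],"yaw":0}
  ]
}}

```text
time_s: 10.37
ee_pos: [456.7, -380.7, 41.2]
tool_rot: [-3.141, 0.0, 0.22]
contact_force: [0.2, -0.4, -2.8]
opening: 0.198
finger_force: 58.8
```

{"op": "send_rows", "data": {
  "deltas": [
    {"xyz":[0,0,0.0005],"yaw":0},
    {"xyz":[0,0,0.0005],"yaw":0},
    {"xyz":[0,0,0.0005],"yaw":0}
  ]
}}

```text
time_s: 10.62
ee_pos: [456.8, -380.8, 40.8]
tool_rot: [3.142, 0.0, 0.22]
contact_force: [-0.3, -0.6, -1.6]
opening: 0.199
finger_force: 58.8
```

{"op": "send_rows", "data": {
  "deltas": [
    {"xyz":[0,0,0.0005],"yaw":0},
    {"xyz":[0,0,0.0005],"yaw":0},
    {"xyz":[0,0,0.0005],"yaw":0}
  ]
}}

```text
time_s: 10.87
ee_pos: [456.7, -380.8, 40.3]
tool_rot: [-3.142, 0.0, 0.22]
contact_force: [0.7, 0.0, -1.6]
opening: 0.196
finger_force: 58.8
```

{"op": "send_rows", "data": {
  "deltas": [
    {"xyz":[0,0,0.0005],"yaw":0},
    {"xyz":[0,0,0.0005],"yaw":0},
    {"xyz":[0,0,0.0005],"yaw":0}
  ]
}}

```text
time_s: 11.12
ee_pos: [456.8, -380.9, 39.8]
tool_rot: [3.142, -0.0, 0.22]
contact_force: [0.1, -0.5, -2.3]
opening: 0.197
finger_force: 58.8
```

```bash
python3 st.py
```

```text
11.1167 [ 456.76186023 -380.85023484   39.81076243] [ 0.3593257   0.73867091  0.37461947  2.02915374 -0.56842109  0.475411
 -0.19242003] [ 1.79997654e+02 -2.63257943e-03  1.25859343e+01] [ 0.0600502  -0.45789772 -2.29541101] [-0.0282573   0.05533777  0.00300865]
```

{"op": "send_rows", "data": {
  "deltas": [
    {"xyz":[0,0,0.0005],"yaw":0},
    {"xyz":[0,0,0.0005],"yaw":0},
    {"xyz":[0,0,0.0005],"yaw":0}
  ]
}}

```text
time_s: 11.37
ee_pos: [456.8, -380.9, 39.4]
tool_rot: [3.142, -0.0, 0.22]
contact_force: [0.2, 0.9, -0.4]
opening: 0.194
finger_force: 58.9
```

```bash
python3 st.py
```

```text
11.3667 [ 456.80693435 -380.86519354   39.43684653] [ 0.35979431  0.73919656  0.37398417  2.02917544 -0.56892024  0.47468615
 -0.19197292] [ 1.79997303e+02 -1.08356191e-02  1.25858666e+01] [ 0.16683226  0.88926907 -0.40101801] [ 0.06211797 -0.0067671   0.02080198]
```

{"op": "send_rows", "data": {
  "deltas": [
    {"xyz":[0,0,0.0005],"yaw":0},
    {"xyz":[0,0,0.0005],"yaw":0},
    {"xyz":[0,0,0.0005],"yaw":0}
  ]
}}

```text
time_s: 11.62
ee_pos: [456.8, -380.9, 39.0]
tool_rot: [3.141, -0.0, 0.22]
contact_force: [-0.4, 0.4, 0.3]
opening: 0.198
finger_force: 59.1
```

```bash
python3 st.py
```

```text
11.6167 [ 456.81652638 -380.9358262    39.01102006] [ 0.36031476  0.73980529  0.37334525  2.02922422 -0.56939961  0.47378089
 -0.19154382] [ 1.79990577e+02 -1.56028038e-02  1.25825486e+01] [-0.43599436  0.41102268  0.25428707] [ 0.10221167 -0.06229903  0.03327605]
```

Light contact is made at about 2.4 N. Now I push forward.

{"op": "send_rows", "data": {
  "deltas": [
    {"xyz":[0.0005,0,0],"yaw":0},
    {"xyz":[0.0012,0,0],"yaw":0},
    {"xyz":[0.002,0,0],"yaw":0},
    {"xyz":[0.0028,0,0],"yaw":0},
    {"xyz":[0.0036,0,0],"yaw":0},
    {"xyz":[0.0044,0,0],"yaw":0},
    {"xyz":[0.0052,0,0],"yaw":0},
    {"xyz":[0.006,0,0],"yaw":0}
  ]
}}

```text
time_s: 12.28
ee_pos: [462.7, -379.6, 38.9]
tool_rot: [3.141, -0.0, 0.22]
contact_force: [-0.9, -0.2, 1.6]
opening: 0.195
finger_force: 59.3
```

```bash
python3 st.py
```

```text
12.2833 [ 462.67671233 -379.62669368   38.86793047] [ 0.35109041  0.74341285  0.3766466   2.02087819 -0.56915264  0.47990736
 -0.20059855] [ 1.79988481e+02 -1.05942477e-03  1.25837048e+01] [-0.8561096  -0.21505302  1.58171545] [-0.03628726 -0.05031481  0.06210193]
```

{"op": "send_rows", "data": {
  "deltas": [
    {"xyz":[0.0007,0,0],"yaw":0},
    {"xyz":[0.0014,0,0],"yaw":0},
    {"xyz":[0.0021,0,0],"yaw":0},
    {"xyz":[0.0028,0,0],"yaw":0},
    {"xyz":[0.0035,0,0],"yaw":0},
    {"xyz":[0.004,0,0],"yaw":0}
  ]
}}

```text
time_s: 12.78
ee_pos: [466.0, -378.8, 38.8]
tool_rot: [-3.142, 0.001, 0.219]
contact_force: [-3.7, -0.5, 2.2]
opening: 0.197
finger_force: 59.4
```

```bash
python3 st.py
```

```text
12.7833 [ 466.04630856 -378.78035344   38.81530452] [ 0.34526194  0.74565388  0.37913751  2.01581752 -0.56878663  0.48420434
 -0.20643966] [-1.79996196e+02  3.35365440e-02  1.25690337e+01] [-3.71864046 -0.47109701  2.19485847] [-0.10382662  0.33071042  0.02425931]
```

{"op": "send_rows", "data": {
  "deltas": [
    {"xyz":[0.0007,0,0],"yaw":0},
    {"xyz":[0.0014,0,-0.0001],"yaw":0},
    {"xyz":[0.0021,0,-0.0002],"yaw":0},
    {"xyz":[0.0028,0,-0.0003],"yaw":0},
    {"xyz":[0.0035,0,-0.0003],"yaw":0}
  ]
}}

```text
time_s: 13.2
ee_pos: [469.9, -377.9, 39.0]
tool_rot: [-3.142, 0.0, 0.22]
contact_force: [-2.4, -1.7, 1.1]
opening: 0.199
finger_force: 59.3
```

```bash
python3 st.py
```

```text
13.2 [ 469.89370133 -377.88661807   39.03778353] [ 0.33972226  0.74735408  0.38089998  2.01047818 -0.56856601  0.4882427
 -0.21191764] [-1.79999197e+02  1.03402824e-02  1.25865921e+01] [-2.3687016  -1.65215195  1.14086256] [-0.18134963  0.35157875 -0.0709407 ]
```

{"op": "send_rows", "data": {
  "deltas": [
    {"xyz":[0.0007,0,0],"yaw":0},
    {"xyz":[0.0014,0,0],"yaw":0},
    {"xyz":[0.0021,0,0],"yaw":0},
    {"xyz":[0.0028,0,0],"yaw":0},
    {"xyz":[0.0035,0,0],"yaw":0}
  ]
}}

```text
time_s: 13.62
ee_pos: [473.4, -377.1, 39.1]
tool_rot: [-3.142, 0.0, 0.22]
contact_force: [-1.8, -0.1, 1.8]
opening: 0.196
finger_force: 59.3
```

```bash
python3 st.py
```

```text
13.6167 [ 473.38935707 -377.06803489   39.08229355] [ 0.3345807   0.74925899  0.38264517  2.00549278 -0.56849366  0.49196427
 -0.21703848] [-1.79997677e+02  2.44017538e-03  1.25905452e+01] [-1.84270671 -0.09945553  1.76479868] [-0.14817396  0.41211704 -0.03511928]
```

{"op": "send_rows", "data": {
  "deltas": [
    {"xyz":[0.0007,0,0],"yaw":0},
    {"xyz":[0.0014,0,0],"yaw":0},
    {"xyz":[0.0021,0,0],"yaw":0},
    {"xyz":[0.0028,0,0],"yaw":0},
    {"xyz":[0.0035,0,0],"yaw":0}
  ]
}}

```text
time_s: 14.03
ee_pos: [476.8, -376.2, 39.1]
tool_rot: [-3.141, 0.0, 0.22]
contact_force: [-2.6, -1.3, 0.9]
opening: 0.194
finger_force: 59.2
```

```bash
python3 st.py
```

```text
14.0333 [ 476.80338328 -376.20116549   39.06466911] [ 0.32948188  0.75128054  0.38440884  2.00051895 -0.56838296  0.49582849
 -0.2220585 ] [-1.79985185e+02  4.24117361e-03  1.25994307e+01] [-2.57868839 -1.28408557  0.94325419] [-0.12151086  0.4273704  -0.05036076]
```

{"op": "send_rows", "data": {
  "deltas": [
    {"xyz":[0.0007,0,0],"yaw":0},
    {"xyz":[0.0014,0,0],"yaw":0},
    {"xyz":[0.0021,0,0],"yaw":0},
    {"xyz":[0.0028,0,0],"yaw":0},
    {"xyz":[0.0035,0,0],"yaw":0}
  ]
}}

```text
time_s: 14.45
ee_pos: [480.2, -375.5, 39.1]
tool_rot: [-3.141, 0.0, 0.22]
contact_force: [-3.0, -1.3, 1.0]
opening: 0.196
finger_force: 59.2
```

```bash
python3 st.py
```

```text
14.45 [ 480.23500615 -375.4762798    39.08415436] [ 0.3244567   0.75328829  0.3862608   1.99546968 -0.56825222  0.49949201
 -0.22717939] [-1.79990702e+02  2.79682663e-03  1.25973565e+01] [-3.02976906 -1.26424309  0.9716987 ] [-0.08526763  0.31796311 -0.07091625]
```

{"op": "send_rows", "data": {
  "deltas": [
    {"xyz":[0.0007,0,0],"yaw":0},
    {"xyz":[0.0014,0,0],"yaw":0},
    {"xyz":[0.0021,0,0],"yaw":0},
    {"xyz":[0.0028,0,0],"yaw":0},
    {"xyz":[0.0035,0,0],"yaw":0}
  ]
}}

```text
time_s: 14.87
ee_pos: [483.6, -374.7, 39.1]
tool_rot: [-3.141, 0.0, 0.22]
contact_force: [-3.6, -0.6, 1.6]
opening: 0.193
finger_force: 59.2
```

```bash
python3 st.py
```

```text
14.8667 [ 483.64166773 -374.73708662   39.11119549] [ 0.31954795  0.75527757  0.38804615  1.99041647 -0.56810428  0.50320609
 -0.23229224] [-1.79992175e+02  4.25232635e-04  1.25934035e+01] [-3.59131528 -0.61413318  1.59934422] [-0.09171249  0.41045173 -0.02251611]
```

{"op": "send_rows", "data": {
  "deltas": [
    {"xyz":[0.0007,0,0],"yaw":0},
    {"xyz":[0.0014,0,0],"yaw":0},
    {"xyz":[0.0021,0,0],"yaw":0},
    {"xyz":[0.0028,0,0],"yaw":0},
    {"xyz":[0.0035,0,0],"yaw":0}
  ]
}}

```text
time_s: 15.28
ee_pos: [487.1, -374.0, 39.1]
tool_rot: [-3.141, 0.0, 0.22]
contact_force: [-3.3, -1.0, 1.1]
opening: 0.198
finger_force: 59.2
```

```bash
python3 st.py
```

```text
15.2833 [ 487.07702835 -373.96204708   39.1052881 ] [ 0.31463266  0.75734662  0.38979531  1.98529295 -0.56792582  0.50695549
 -0.23741178] [-1.79991372e+02  3.08692459e-04  1.25941473e+01] [-3.30952164 -1.0253069   1.06626579] [-0.01137045  0.40106449  0.00514095]
```

{"op": "send_rows", "data": {
  "deltas": [
    {"xyz":[0.0007,0,0],"yaw":0},
    {"xyz":[0.0014,0,0],"yaw":0},
    {"xyz":[0.0021,0,0],"yaw":0},
    {"xyz":[0.0028,0,0],"yaw":0},
    {"xyz":[0.0035,0,0],"yaw":0}
  ]
}}

```text
time_s: 15.7
ee_pos: [490.5, -373.2, 39.1]
tool_rot: [-3.141, 0.0, 0.22]
contact_force: [-2.9, 0.2, 1.6]
opening: 0.197
finger_force: 59.2
```

```bash
python3 st.py
```

```text
15.7 [ 490.49266928 -373.20681437   39.09425719] [ 0.30975673  0.75944102  0.39157643  1.98016254 -0.5677651   0.51066829
 -0.24245241] [-1.79993330e+02  1.26227189e-03  1.25956641e+01] [-2.93756313  0.20092718  1.56695471] [0.00045088 0.4094951  0.013508  ]
```

{"op": "send_rows", "data": {
  "deltas": [
    {"xyz":[0.0007,0,0],"yaw":0},
    {"xyz":[0.0014,0,0],"yaw":0},
    {"xyz":[0.0021,0,0],"yaw":0},
    {"xyz":[0.0028,0,0],"yaw":0},
    {"xyz":[0.0035,0,0],"yaw":0}
  ]
}}

```text
time_s: 16.12
ee_pos: [493.9, -372.5, 39.1]
tool_rot: [-3.141, 0.0, 0.22]
contact_force: [-4.3, -0.4, 1.4]
opening: 0.196
finger_force: 59.2
```

```bash
python3 st.py
```

```text
16.1167 [ 493.90096917 -372.47220025   39.08761351] [ 0.30497413  0.76155296  0.39334772  1.97497147 -0.56759894  0.51443751
 -0.24748964] [-1.79994019e+02  1.93152797e-03  1.25942550e+01] [-4.27626775 -0.35321737  1.44466825] [-0.00635614  0.44391782  0.01093362]
```

{"op": "send_rows", "data": {
  "deltas": [
    {"xyz":[0.0007,0,0],"yaw":0},
    {"xyz":[0.0014,0,0],"yaw":0},
    {"xyz":[0.0021,0,0],"yaw":0},
    {"xyz":[0.0028,0,0],"yaw":0},
    {"xyz":[0.0035,0,0],"yaw":0}
  ]
}}

```text
time_s: 16.53
ee_pos: [496.1, -372.2, 39.1]
tool_rot: [-3.141, 0.001, 0.219]
contact_force: [-4.5, -2.5, 2.3]
opening: 0.192
finger_force: 59.3
```

```bash
python3 st.py
```

```text
16.5333 [ 496.09426082 -372.18672949   39.09162468] [ 0.30058207  0.76359872  0.3962848   1.97072902 -0.56666068  0.51842739
 -0.25256492] [-1.79992071e+02  8.30582352e-02  1.25446172e+01] [-4.48718738 -2.50962333  2.28268608] [-0.14752335  0.89972189  0.03181341]
```

The advance is now lagging (2.2 mm of 3.5 commanded) and the moment has doubled, so the block is at its stop. From here I use small steps.

{"op": "send_rows", "data": {
  "deltas": [
    {"xyz":[0,0,0],"yaw":0},
    {"xyz":[0,0,0],"yaw":0}
  ]
}}

```text
time_s: 16.7
ee_pos: [496.2, -372.1, 39.1]
tool_rot: [-3.141, 0.001, 0.219]
contact_force: [-5.5, -1.6, 1.8]
opening: 0.194
finger_force: 59.3
```

```bash
python3 st.py
```

```text
16.7 [ 496.22483928 -372.13362213   39.07679078] [ 0.30058079  0.76361672  0.3961237   1.97064286 -0.56683186  0.51837016
 -0.25254015] [-1.79991444e+02  7.19903449e-02  1.25455779e+01] [-5.45125644 -1.58546405  1.80000776] [-0.09756603  0.73465521  0.04751656]
```

{"op": "send_rows", "data": {
  "deltas": [
    {"xyz":[0.0003,0,0],"yaw":0},
    {"xyz":[0.0005,0,0],"yaw":0},
    {"xyz":[0.0005,0,0],"yaw":0}
  ]
}}

```text
time_s: 16.95
ee_pos: [496.4, -372.1, 39.1]
tool_rot: [-3.141, 0.002, 0.219]
contact_force: [-5.1, -1.3, 1.8]
opening: 0.194
finger_force: 59.3
```

```bash
python3 st.py
```

```text
16.95 [ 496.38718745 -372.07836221   39.07558923] [ 0.29999717  0.7638807   0.39661307  1.97018082 -0.56659017  0.51905167
 -0.25324323] [-1.79983255e+02  9.36276582e-02  1.25375406e+01] [-5.08116273 -1.32712717  1.79320025] [-0.07627834  0.80807582  0.07202001]
```

{"op": "send_rows", "data": {
  "deltas": [
    {"xyz":[0.0004,0,0],"yaw":0},
    {"xyz":[0.0008,0,0],"yaw":0},
    {"xyz":[0.001,0,0],"yaw":0},
    {"xyz":[0.001,0,0],"yaw":0}
  ]
}}

```text
time_s: 17.28
ee_pos: [497.1, -372.0, 39.1]
tool_rot: [-3.141, 0.002, 0.219]
contact_force: [-5.2, -2.2, 3.3]
opening: 0.196
finger_force: 59.4
```

```bash
python3 st.py
```

```text
17.2833 [ 497.1162247  -371.97845222   39.06809784] [ 0.29872874  0.76449268  0.39734924  1.96886707 -0.5663405   0.52014465
 -0.25468575] [-1.79985173e+02  1.11269673e-01  1.25295672e+01] [-5.15021183 -2.23043891  3.34032068] [-0.16832177  0.88236792  0.06238208]
```

{"op": "send_rows", "data": {
  "deltas": [
    {"xyz":[0.0004,0,0],"yaw":0},
    {"xyz":[0.0008,0,0],"yaw":0},
    {"xyz":[0.001,0,0],"yaw":0},
    {"xyz":[0.001,0,0],"yaw":0}
  ]
}}

```text
time_s: 17.62
ee_pos: [498.0, -371.7, 39.1]
tool_rot: [-3.141, 0.002, 0.219]
contact_force: [-6.1, -1.2, 2.2]
opening: 0.196
finger_force: 59.4
```

```bash
python3 st.py
```

```text
17.6167 [ 498.01802052 -371.73621405   39.07516992] [ 0.29738429  0.76507191  0.39789561  1.9674508  -0.5662963   0.52133396
 -0.25611644] [-1.79978840e+02  1.15443287e-01  1.25258800e+01] [-6.13331084 -1.21310871  2.1828279 ] [-0.10967972  0.93598891  0.04817235]
```

{"op": "send_rows", "data": {
  "deltas": [
    {"xyz":[0.0004,0,0],"yaw":0},
    {"xyz":[0.0008,0,0],"yaw":0},
    {"xyz":[0.001,0,0],"yaw":0},
    {"xyz":[0.001,0,0],"yaw":0}
  ]
}}

```text
time_s: 17.95
ee_pos: [503.2, -370.8, 39.3]
tool_rot: [3.14, -0.003, 0.22]
contact_force: [1.8, -0.7, -1.4]
opening: 0.2
finger_force: 58.9
```

```bash
python3 st.py
```

```text
17.95 [ 503.18921975 -370.75483378   39.29817735] [ 0.29508542  0.76572392  0.39500847  1.9624238  -0.56895822  0.52068919
 -0.25767343] [179.92216322  -0.18307218  12.63253895] [ 1.82788326 -0.73384226 -1.44724184] [-0.00792482 -0.36358721 -0.03141666]
```

{"op": "send_rows", "data": {
  "deltas": [
    {"xyz":[0.0004,0,0],"yaw":0},
    {"xyz":[0.0008,0,0],"yaw":0},
    {"xyz":[0.001,0,0],"yaw":0},
    {"xyz":[0.001,0,0],"yaw":0}
  ]
}}

```text
time_s: 18.28
ee_pos: [503.3, -370.6, 39.3]
tool_rot: [3.141, -0.002, 0.221]
contact_force: [3.3, 0.3, -0.7]
opening: 0.196
finger_force: 59.0
```

```bash
python3 st.py
```

```text
18.2833 [ 503.26539314 -370.55787591   39.2602723 ] [ 0.29380936  0.76630849  0.39618946  1.96164144 -0.56799641  0.52246845
 -0.25899839] [ 1.79958244e+02 -1.08124162e-01  1.26408132e+01] [ 3.28567899  0.28524312 -0.74408549] [ 0.0840066  -0.62202503 -0.07829322]
```

The clip snapped: the tool jumped 5 mm and the push dropped to nothing, with the leaf now tugging forward. I'll follow gently to feel the rim reach the clip again.

{"op": "send_rows", "data": {
  "deltas": [
    {"xyz":[0.0005,0,0],"yaw":0},
    {"xyz":[0.001,0,0],"yaw":0},
    {"xyz":[0.001,0,0],"yaw":0}
  ]
}}

```text
time_s: 18.53
ee_pos: [503.1, -370.5, 39.2]
tool_rot: [3.141, -0.001, 0.22]
contact_force: [2.0, -0.1, 0.0]
opening: 0.198
finger_force: 59.0
```

```bash
python3 st.py
```

```text
18.5333 [ 503.09773154 -370.52820154   39.24787117] [ 0.29280031  0.76678774  0.39756038  1.96117736 -0.56743047  0.52401921
 -0.26036831] [ 1.79987559e+02 -3.67111737e-02  1.25988233e+01] [ 1.97974528 -0.06252173  0.0232502 ] [ 0.10870603 -0.6308129   0.00608335]
```

{"op": "send_rows", "data": {
  "deltas": [
    {"xyz":[0.0005,0,0],"yaw":0},
    {"xyz":[0.001,0,0],"yaw":0},
    {"xyz":[0.001,0,0],"yaw":0}
  ]
}}

```text
time_s: 18.78
ee_pos: [503.1, -370.5, 39.2]
tool_rot: [-3.141, 0.001, 0.219]
contact_force: [1.5, -0.1, 1.6]
opening: 0.195
finger_force: 59.2
```

```bash
python3 st.py
```

```text
18.7833 [ 503.13621562 -370.50905433   39.17372509] [ 0.29169163  0.76743157  0.3988087   1.96045826 -0.56679158  0.52541023
 -0.26176789] [-1.79994012e+02  3.05747553e-02  1.25734346e+01] [ 1.48106496 -0.07784222  1.60236207] [ 0.0974853  -0.37618969  0.01515293]
```

{"op": "send_rows", "data": {
  "deltas": [
    {"xyz":[0.0005,0,0],"yaw":0},
    {"xyz":[0.001,0,0],"yaw":0},
    {"xyz":[0.001,0,0],"yaw":0}
  ]
}}

```text
time_s: 19.03
ee_pos: [503.7, -370.4, 39.1]
tool_rot: [-3.141, 0.001, 0.219]
contact_force: [-1.3, -0.4, 2.0]
opening: 0.195
finger_force: 59.3
```

```bash
python3 st.py
```

```text
19.0333 [ 503.67931968 -370.36076685   39.1254693 ] [ 0.29049605  0.7680615   0.39958659  1.95933654 -0.56650373  0.52661664
 -0.26327047] [-1.79983452e+02  6.02489629e-02  1.25553521e+01] [-1.32865287 -0.40324382  1.97243251] [ 0.02709985 -0.06587551  0.0104032 ]
```

{"op": "send_rows", "data": {
  "deltas": [
    {"xyz":[0.0005,0,0],"yaw":0},
    {"xyz":[0.001,0,0],"yaw":0},
    {"xyz":[0.001,0,0],"yaw":0}
  ]
}}

```text
time_s: 19.28
ee_pos: [504.5, -370.2, 39.1]
tool_rot: [-3.141, 0.001, 0.219]
contact_force: [-2.7, -0.1, 2.5]
opening: 0.198
finger_force: 59.4
```

```bash
python3 st.py; python3 - <<'E'
from h import *
c=shot("side");np.savez("s5.npz",**c);x,y=project(c,[620,-345,50])[0].astype(int);print(x,y)
w=shot("wrist");np.savez("w5.npz",**w)
cv2.imwrite("pics/s5.png",np.hstack([cv2.resize(c["image"][y-30:y+30,x-50:x+30],(560,420),interpolation=cv2.INTER_CUBIC),cv2.resize(w["image"][:210,200:320],(240,420))])[:,:,::-1])
E
```

```text
19.2833 [ 504.54797584 -370.20018435   39.05012838] [ 0.28918529  0.76880956  0.40017106  1.95786973 -0.56631219  0.52765539
 -0.26470869] [-1.79985227e+02  7.37609463e-02  1.25561340e+01] [-2.68352375 -0.08560262  2.49583839] [-0.06365742  0.22520822 -0.02868852]
315 202
```

View pics/s5.png

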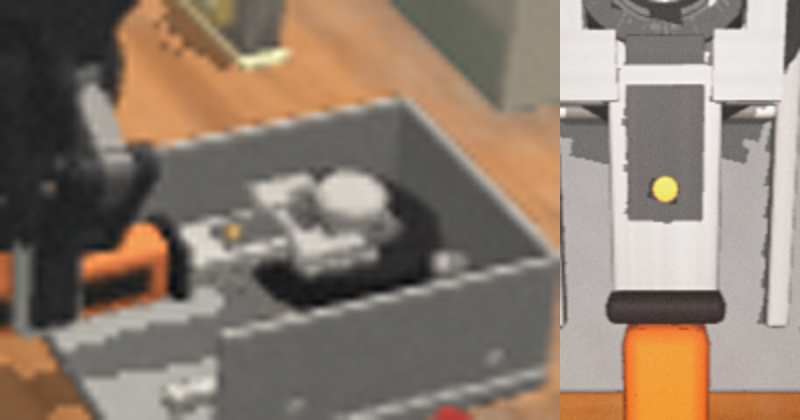

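The side crop shows the fork around the spindle on the pulley with the tool level. The wrist crop shows the clip around the spindle, with a few mm of slot between it and the rim. I'll continue gently until the push climbs.

{"op": "send_rows", "data": {
  "deltas": [
    {"xyz":[0.0005,0,0],"yaw":0},
    {"xyz":[0.001,0,0],"yaw":0},
    {"xyz":[0.0015,0,-0.0002],"yaw":0},
    {"xyz":[0.0015,0,-0.0002],"yaw":0}
  ]
}}

```text
time_s: 19.72
ee_pos: [507.0, -369.6, 39.2]
tool_rot: [3.142, 0.0, 0.22]
contact_force: [-3.6, -1.2, 1.4]
opening: 0.196
finger_force: 59.2
```

```bash
python3 st.py
```

```text
19.7167 [ 507.03395807 -369.57765149   39.20696749] [ 0.28677116  0.76959288  0.40018321  1.95473604 -0.56662798  0.52917557
 -0.26706314] [1.79998211e+02 7.21979197e-03 1.25920096e+01] [-3.61466927 -1.23149236  1.39013048] [-0.18585305  0.38877631 -0.0231643 ]
```

{"op": "send_rows", "data": {
  "deltas": [
    {"xyz":[0.0005,0,0],"yaw":0},
    {"xyz":[0.001,0,0],"yaw":0},
    {"xyz":[0.001,0,0],"yaw":0}
  ]
}}

```text
time_s: 19.97
ee_pos: [507.5, -369.5, 39.2]
tool_rot: [-3.141, 0.001, 0.22]
contact_force: [-2.9, -2.1, 1.6]
opening: 0.191
finger_force: 59.3
```

```bash
python3 st.py
```

```text
19.9667 [ 507.50965779 -369.45457651   39.21530929] [ 0.28558373  0.77016235  0.40109382  1.95360243 -0.56624044  0.53060661
 -0.26843381] [-1.79986561e+02  4.23754115e-02  1.25808178e+01] [-2.90772812 -2.07322313  1.59868876] [-0.13233259  0.64375625 -0.082485  ]
```

{"op": "send_rows", "data": {
  "deltas": [
    {"xyz":[0.0005,0,0],"yaw":0},
    {"xyz":[0.001,0,0],"yaw":0},
    {"xyz":[0.001,0,0],"yaw":0},
    {"xyz":[0.001,0,0],"yaw":0}
  ]
}}

```text
time_s: 20.3
ee_pos: [507.7, -369.4, 39.2]
tool_rot: [-3.141, 0.002, 0.219]
contact_force: [-5.3, -1.1, 2.2]
opening: 0.193
finger_force: 59.4
```

```bash
python3 st.py
```

```text
20.3 [ 507.68157667 -369.35460247   39.19521411] [ 0.28451156  0.77068431  0.40212574  1.95283931 -0.56575993  0.53197509
 -0.26978554] [-1.79966529e+02  9.34683834e-02  1.25579641e+01] [-5.31866448 -1.11478093  2.15716488] [-0.25069666  0.86425598  0.02637183]
```

{"op": "send_rows", "data": {
  "deltas": [
    {"xyz":[0.0005,0,0],"yaw":0},
    {"xyz":[0.001,0,0],"yaw":0},
    {"xyz":[0.001,0,0],"yaw":0},
    {"xyz":[0.001,0,0],"yaw":0}
  ]
}}

```text
time_s: 20.63
ee_pos: [507.8, -369.3, 39.2]
tool_rot: [-3.141, 0.003, 0.219]
contact_force: [-6.7, -1.9, 1.8]
opening: 0.195
finger_force: 59.5
```

```bash
python3 st.py
```

```text
20.6333 [ 507.79223067 -369.28820482   39.17308161] [ 0.28340729  0.77124936  0.40329712  1.95205591 -0.56518036  0.53347787
 -0.271218  ] [-1.79944510e+02  1.53576784e-01  1.25317950e+01] [-6.70692167 -1.94342243  1.84219659] [-0.25358927  1.12364898 -0.00338941]
```

Steep climb against a hard stop: 7 N with no motion, so the clip is home. Now I draw straight back.

{"op": "send_rows", "data": {
  "deltas": [
    {"xyz":[-0.001,0,0],"yaw":0},
    {"xyz":[-0.002,0,0],"yaw":0},
    {"xyz":[-0.003,0,0],"yaw":0},
    {"xyz":[-0.0045,0,0],"yaw":0},
    {"xyz":[-0.006,0,0],"yaw":0},
    {"xyz":[-0.0075,0,0],"yaw":0},
    {"xyz":[-0.009,0,0],"yaw":0},
    {"xyz":[-0.0105,0,0],"yaw":0},
    {"xyz":[-0.012,0,0],"yaw":0}
  ]
}}

```text
time_s: 21.38
ee_pos: [498.6, -371.2, 39.3]
tool_rot: [-3.141, -0.001, 0.221]
contact_force: [0.5, -0.0, -0.5]
opening: 0.199
finger_force: 59.0
```

```bash
python3 st.py
```

```text
21.3833 [ 498.64238639 -371.19142469   39.34045822] [ 0.29870769  0.76376163  0.39509245  1.96815661 -0.56718355  0.51949726
 -0.25375628] [-1.79986535e+02 -2.89960743e-02  1.26463438e+01] [ 0.46503963 -0.02633819 -0.46627277] [ 0.07276472 -0.26147195 -0.01633796]
```

{"op": "send_rows", "data": {
  "deltas": [
    {"xyz":[-0.002,0,0],"yaw":0},
    {"xyz":[-0.005,0,0],"yaw":0},
    {"xyz":[-0.009,0,0],"yaw":0},
    {"xyz":[-0.014,0,0],"yaw":0},
    {"xyz":[-0.02,0,0],"yaw":0},
    {"xyz":[-0.027,0,0],"yaw":0},
    {"xyz":[-0.034,0,0],"yaw":0},
    {"xyz":[-0.042,0,0],"yaw":0},
    {"xyz":[-0.047,0,-0.003],"yaw":0},
    {"xyz":[-0.05,0,-0.005],"yaw":0}
  ]
}}

```text
time_s: 22.22
ee_pos: [447.6, -382.9, 44.4]
tool_rot: [-3.141, 0.001, 0.218]
contact_force: [0.2, 0.4, -1.5]
opening: 0.192
finger_force: 58.8
```

{"op": "send_rows", "data": {
  "deltas": [
    {"xyz":[-0.003,0,-0.01],"yaw":0},
    {"xyz":[-0.012,0,-0.022],"yaw":0},
    {"xyz":[-0.025,0,-0.034],"yaw":0},
    {"xyz":[-0.038,0,-0.04],"yaw":0},
    {"xyz":[-0.045,0,-0.04],"yaw":0},
    {"xyz":[-0.045,0,-0.04],"yaw":0}
  ]
}}

```text
time_s: 22.72
ee_pos: [402.4, -393.3, 85.3]
tool_rot: [3.141, 0.001, 0.216]
contact_force: [-0.6, 0.4, -2.5]
opening: 0.196
finger_force: 58.8
```

```bash
python3 st.py; cat > m6.py <<'E'
from h import *
yy,xx=np.mgrid[0:384,0:512]
w=shot("wrist");np.savez("w6.npz",**w)
W=depth(w,np.c_[xx.ravel(),yy.ravel()]).reshape(384,512,3)
ok=(w["range_z"]>0)&(abs(W[...,0]-620)<60)&(abs(W[...,1]+345)<45)
m=ok&(W[...,2]>54)&(W[...,2]<62)
print("spindle top px",m.sum(),W[m].mean(0) if m.any() else None)
for z0,z1 in((42.,45.5),(46.5,52)):
    k=ok&(W[...,2]>z0)&(W[...,2]<z1);print(z0,k.sum(),np.round(W[k].min(0),1) if k.any() else 0,np.round(W[k].max(0),1) if k.any() else 0)
E
python3 m6.py
```

```text
22.7167 [ 402.37056321 -393.29924356   85.29642085] [ 0.39597153  0.64368055  0.41938872  2.08891395 -0.52155928  0.5104362
 -0.15179181] [1.79969507e+02 4.82143198e-02 1.23587065e+01] [-0.64709482  0.43424527 -2.45484264] [-0.01407188  0.11992006 -0.00863384]
spindle top px 0 None
42.0 0 0 0
46.5 0 0 0
```

```bash
cat > m7.py <<'E'
from h import *
yy,xx=np.mgrid[0:384,0:512]
for n in("top","side"):
    c=shot(n);np.savez(n+"7.npz",**c);W=depth(c,np.c_[xx.ravel(),yy.ravel()]).reshape(384,512,3)
    ok=(c["range_z"]>0)&(abs(W[...,0]-625)<55)&(abs(W[...,1]+344)<45)
    k=ok&(W[...,2]>54.5)&(W[...,2]<62)&(np.hypot(W[...,0]-622,W[...,1]+344)<35)
    print(n,"spindle",k.sum(),W[k].mean(0) if k.any() else 0)
    if not k.any():continue
    ctr=W[k].mean(0);p=project(c,ctr)[0];print(p)
    a=np.radians(12.6);f=np.array([np.cos(a),np.sin(a),0]);l=np.array([-f[1],f[0],0])
    base=np.r_[ctr[:2],49.5]
    for fx in range(-24,25,4):
        px=np.round(project(c,[base+fx*f+lx*l for lx in range(-24,25,4)])).astype(int)
        print("%4d"%fx,[ "%3d/%2d"%(c["image"][y,x].mean(),W[y,x,2]) for x,y in px])
E
python3 m7.py
```

```text
top spindle 91 [ 617.75809018 -345.28328595   58.99516064]
[286.44844923 130.23877788]
 -24 ['169/27', ' 51/46', ' 61/47', ' 64/44', ' 65/42', ' 64/43', ' 66/45', ' 66/42', ' 63/42', ' 64/42', ' 65/44', ' 62/45', ' 36/30']
 -20 ['163/29', ' 63/44', ' 64/43', ' 64/45', ' 63/44', ' 61/47', ' 63/45', ' 68/48', ' 54/49', ' 63/46', ' 64/45', ' 64/45', ' 61/47']
 -16 [' 73/46', ' 64/43', ' 64/46', ' 62/43', '119/49', '115/52', '131/49', '109/52', ' 97/48', ' 88/46', ' 61/42', ' 66/46', ' 64/43']
 -12 [' 62/48', ' 63/47', ' 77/46', '112/51', '158/49', '132/48', '119/51', '118/46', '137/50', '111/48', ' 86/43', ' 50/44', ' 64/45']
  -8 [' 63/48', ' 63/45', '109/47', '188/43', '168/46', '174/55', '206/60', '205/58', '134/45', '134/49', '112/49', ' 56/46', ' 65/46']
  -4 [' 63/42', ' 78/46', '115/49', '217/46', '216/59', '245/58', '247/59', '237/59', '187/57', '146/45', '134/52', ' 80/44', ' 65/44']
   0 [' 61/43', ' 73/43', '122/48', '156/56', '242/60', '247/61', '247/60', '248/59', '246/57', '164/47', '139/53', '100/44', ' 65/47']
   4 [' 62/48', ' 63/47', '116/53', '213/60', '247/60', '247/
[... 1914 characters left out ...]
205/58', '137/60']
   8 [' 44/46', ' 45/44', ' 50/45', ' 97/49', ' 97/50', '117/55', '161/58', '198/59', '199/59', '206/60', '205/59', '205/59', '199/59']
  12 [' 43/45', ' 44/537', ' 42/45', ' 77/50', ' 95/50', '157/45', '126/55', '191/59', '206/60', '207/60', '207/60', '207/60', '198/537']
  16 [' 46/46', ' 42/43', ' 44/44', ' 43/43', ' 56/49', ' 85/45', '115/45', ' 76/45', '182/58', '204/60', '205/59', '196/59', '115/29']
  20 [' 58/44', ' 40/44', ' 46/44', ' 43/45', ' 44/45', ' 43/43', ' 43/46', ' 43/45', '104/58', '178/58', '133/59', '122/45', ' 97/26']
  24 [' 80/14', ' 74/16', ' 55/46', ' 44/44', ' 45/44', ' 47/45', ' 45/45', ' 45/45', ' 53/44', ' 65/46', ' 55/44', ' 76/45', ' 95/24']
```

The depth grids show the clip ring at z≈49–50, symmetric about the spindle at ±17 mm and 17 mm behind it, so the clip is home. Now I take the tool back to its original free spot.

{"op": "send_rows", "data": {
  "deltas": [
    {"xyz":[0.001,-0.008,0],"yaw":4},
    {"xyz":[0.003,-0.022,0],"yaw":10},
    {"xyz":[0.005,-0.038,0],"yaw":17},
    {"xyz":[0.007,-0.055,0],"yaw":24},
    {"xyz":[0.009,-0.072,0],"yaw":31},
    {"xyz":[0.011,-0.09,0],"yaw":38},
    {"xyz":[0.013,-0.108,0],"yaw":45},
    {"xyz":[0.015,-0.125,0],"yaw":52},
    {"xyz":[0.017,-0.142,0],"yaw":59},
    {"xyz":[0.0185,-0.15,0],"yaw":66}
  ]
}}

```text
time_s: 23.7
ee_pos: [390.9, -238.4, 83.5]
tool_rot: [-3.141, 0.004, -0.935]
contact_force: [-0.1, -0.2, -3.0]
opening: 0.196
finger_force: 58.9
```

```bash
python3 st.py; python3 - <<'E'
from h import *
rows([(388,-234,86,-71),(388,-234,15,-71)])
E
```

```text
23.7 [ 390.94942818 -238.44809255   83.54158165] [-0.03919381  0.64110498  0.68593577  2.3214803  -0.9489414   0.48765988
 -1.07369111] [-179.95024087    0.20710632  -53.555867  ] [-0.07126695 -0.16937957 -2.96728988] [ 0.00355098  0.02886523 -0.03005268]
{"xyz":[-0.0053, -0.0003, -0.0024],"yaw":17.4},
{"xyz":[-0.0051, -0.0002, 0.0686],"yaw":17.4},
```

{"op": "send_rows", "data": {
  "deltas": [
    {"xyz":[-0.002,0,0.003],"yaw":6},
    {"xyz":[-0.004,0,0.01],"yaw":12},
    {"xyz":[-0.005,0,0.02],"yaw":17},
    {"xyz":[-0.005,0,0.032],"yaw":17.4},
    {"xyz":[-0.005,0,0.044],"yaw":17.4},
    {"xyz":[-0.005,0,0.056],"yaw":17.4},
    {"xyz":[-0.005,0,0.066],"yaw":17.4},
    {"xyz":[-0.005,0,0.072],"yaw":17.4},
    {"xyz":[-0.005,0,0.072],"yaw":17.4}
  ]
}}

```text
time_s: 24.45
ee_pos: [388.5, -237.1, 10.8]
tool_rot: [3.141, 0.002, -1.234]
contact_force: [0.0, 0.2, -2.0]
opening: 0.203
finger_force: 58.8
```

```bash
python3 st.py
```

```text
24.45 [ 388.4749495  -237.07414646   10.83762985] [ 0.07754178  0.76307793  0.52005572  2.34487772 -1.29026806  0.36653088
 -1.06314326] [ 1.79970704e+02  1.11521021e-01 -7.07240283e+01] [ 0.04659909  0.22289409 -1.98639334] [ 0.03233597 -0.01892752 -0.02981014]
```

{"op": "send_rows", "data": {
  "deltas": [
    {"xyz":[0,0,0.002],"yaw":0},
    {"xyz":[0,0,0.004],"yaw":0},
    {"xyz":[0,0,0.0055],"yaw":0},
    {"xyz":[0,0,0.006],"yaw":0},
    {"xyz":[0,0,0.006],"yaw":0}
  ]
}}

```text
time_s: 24.87
ee_pos: [388.0, -237.8, 6.4]
tool_rot: [-3.141, -0.0, -1.236]
contact_force: [0.0, -0.4, -1.6]
opening: 0.191
finger_force: 58.8
```

```bash
python3 st.py
```

```text
24.8667 [ 388.04951223 -237.81701394    6.3947232 ] [ 0.09107165  0.76819683  0.50194512  2.3462187  -1.31654071  0.35268066
 -1.03897965] [-1.79988310e+02 -1.20333810e-02 -7.08016377e+01] [ 0.0311455  -0.4454552  -1.63712988] [ 0.03549166  0.02418794 -0.00377948]
```

{"op": "send_rows", "data": {
  "deltas": [
    {"xyz":[0,0,0.0007],"yaw":0},
    {"xyz":[0,0,0.0014],"yaw":0},
    {"xyz":[0,0,0.0018],"yaw":0},
    {"xyz":[0,0,0.0018],"yaw":0},
    {"xyz":[0,0,0.0018],"yaw":0}
  ]
}}

```text
time_s: 25.28
ee_pos: [388.0, -237.8, 4.5]
tool_rot: [-3.141, -0.0, -1.236]
contact_force: [0.7, -0.1, -1.6]
opening: 0.196
finger_force: 58.8
```

{"op": "send_rows", "data": {
  "deltas": [
    {"xyz":[0,0,0],"yaw":0},
    {"xyz":[0,0,0],"yaw":0},
    {"xyz":[0,0,0],"yaw":0},
    {"xyz":[0,0,0],"yaw":0},
    {"xyz":[0,0,0],"yaw":0},
    {"xyz":[0,0,0],"yaw":0}
  ],
  "fingers": 0.045
}}

```text
time_s: 25.78
ee_pos: [387.9, -237.9, 4.5]
tool_rot: [-3.142, -0.0, -1.236]
contact_force: [0.6, -0.9, 0.1]
opening: 0.531
finger_force: 0.0
```

{"op": "send_rows", "data": {
  "deltas": [
    {"xyz":[0,0,-0.005],"yaw":0},
    {"xyz":[0,0,-0.015],"yaw":0},
    {"xyz":[0,0,-0.035],"yaw":0},
    {"xyz":[0,0,-0.06],"yaw":0},
    {"xyz":[0,0,-0.09],"yaw":0},
    {"xyz":[0,0,-0.12],"yaw":0},
    {"xyz":[0,0,-0.15],"yaw":0},
    {"xyz":[0,0,-0.17],"yaw":0},
    {"xyz":[0,0,-0.17],"yaw":0},
    {"xyz":[0,0,-0.17],"yaw":0}
  ]
}}

```text
time_s: 26.62
ee_pos: [388.3, -237.7, 175.4]
tool_rot: [-3.14, -0.001, -1.235]
contact_force: [0.7, 0.9, -1.1]
opening: 0.526
finger_force: 0.0
```

```bash
python3 - <<'E'
from h import *
s=r.get_state();print(s["ee_pos"],s["contact_force"],s["joint_vel"].round(3) if hasattr(s["joint_vel"],'round') else s["joint_vel"])
w=shot("wrist");yy,xx=np.mgrid[0:384,0:512];W=depth(w,np.c_[xx.ravel(),yy.ravel()]).reshape(384,512,3)
hsv=cv2.cvtColor(w["image"],cv2.COLOR_RGB2HSV)
m=(hsv[...,1]>200)&(hsv[...,2]>150)&(W[...,2]>18)&(W[...,2]<40)&(yy<260)&(np.hypot(W[...,0]-388,W[...,1]+237)<50)
P=W[m];print(m.sum(),P.mean(0),np.percentile(P[:,2],[5,50,95]),"tilt",np.polyfit(-P[:,1],P[:,2],1))
E
```

```text
[ 388.34729218 -237.70707084  175.37922729] [ 0.65051109  0.93299825 -1.09078423] [ 0.027  0.029 -0.047  0.023 -0.01  -0.004  0.006]
898 [ 385.03639384 -232.98080415   23.17487204] [20.88661047 23.37898199 24.85143821] tilt [-1.51587601e-02  2.67065722e+01]
```

The handle lies flat with its top at about 23–24 mm, and the gripper is clear. Handing in.

```bash
python3 -c "
from bench import r
print(r.job_done())"
```

```text
the job is handed in; nothing more can be done
None
```

The clip snapped home in the spindle groove at about 7 N, the fork was drawn straight back, the tool lies flat and released near its original spot, and the job is handed in (the hand-in returned no verdict).

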